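Rock-test a batch of well plates

ROBOT

A 6-joint arm with a two-finger parallel gripper is mounted at the origin on the work surface. World frame = base frame: x ahead of the robot, y to its left, z up, the work surface at z = 0. Lengths are in m, angles in rad, forces in N, time in s.
With the tool pointing down it reaches from about 0.35 to 0.725 m from the base axis. Payload 4.3 kg.
Tool frame: the origin (TCP) lies between the finger pads; the fingertips stand 8 mm ahead of it and the grasp point (between the pads) lies 11 mm behind it (env.tip_reach is the z of the fingertips in the tool frame, in m); z points along the fingers, y is the line along which they close (so a half turn about z gives the same grasp; the last joint's range is limited). The gripper opens to 85 mm and grips with 20 to 120 N. Pads are 22 mm wide; open, the fingers measure 114 mm over their backs; the gripper's body (76 mm by 85 mm) begins 54 mm behind the grasp point. The pads swing forward as they close: fully open they stand 13 mm farther back than shut.
Start: joints at [-1.329, 0.377, 0.081, 1.274, 0, 1.46], TCP at [0.198, -0.54, 0.239] pointing down, gripper open.
Joint ranges: [-2.72, 2.72], [-0.84, 1.66], [-1.02, 1.22], [-1.77, 2.12], [-1.37, 1.28], [-3.14, 3.14]. Speed limits (rad/s): [2.57, 2.57, 3.14, 3.14, 3.14, 3.14].

INTERFACE

Orientations are given as a 3x3 rotation matrix whose columns are the frame's x, y, z axes.
In Python, from plant import env, optics, nets gives the robot as it stands. The module is installed in compiled form; this text tells all that it offers.
- The arm moves only by the tool arm_command, never from a script. Its argument "plan" is text: rows parted by semicolons, each of 7 numbers parted by spaces: the gripper's target within -1 to 1 (shut at 1, half-way at 0, fully open at -1), then the shift along the tool's x, y, z each as a share of 30 cm, from -1 to 1, then the turn, a rotation vector about the tool's x, y, z each as a share of 2 rad, from -1 to 1. A call has 1 to 20 rows; each row shifts and turns the commanded pose from where the row before left it, along the tool's axes as they then stand; what a row does not reach is not made up. A row lasts 1/10 s, in which the tool goes at most 50 mm and 8.59 degrees, less where a joint would pass 70% of its speed; a pose out of reach is approached as far as the arm can. A call with a number of a shift or a turn outside -1 to 1 is refused whole. A call with a gripper value outside its range is refused whole. The fingers move at their own pace and stop on an object; "grip_force" is the grip in N (left out, the last holds). Time passes only in rows, so rows that do not move let the fingers close. It gives the time, the measured TCP pose, the force, the opening and the grip force at its end, in the units of the state.
- env.state(): the state, without advancing time (a new reading comes with each control period).
- optics.grab_frame(name): name is "scene" or "top" or "wrist"; returns a dict with "image" (480x640x3 uint8, blue, green, red), "fov_y" (degrees; the focal length in pixels is half the picture's height over the tangent of half this angle, whatever the lens; pixels are square), "cx", "cy" (the principal point, pixels), "k1" (the pictures are not rectified: a ray, as slopes to the right and down, at radius r is drawn at 1 + k1 r^2 times it, then the intrinsics apply), "extrinsics" (4x4, takes a point from world to camera coordinates). Camera axes: x right, y up, looking along -z (the intrinsics and any distortion apply to the point x, -y, -z); pixel columns grow to the right and rows downward; lengths in m; the calibration is good to about 2 mm. A picture is of the moment at which its call begins. There is no depth.
- env.finish_job(): hands the job in; it is judged then, once.
Trained networks look in a picture, given as the dict that the camera call returned (one of the last four; its "shot" number tells which), for a name from the list of things; names that differ only in an ending like _2 or _b are one class to them, and where a whole thing is asked for, a point or a joint stands for the part that bears it (a point fixed in the world has none). Each returns a list of dicts, best first, with "score" (0 to 1); they miss things now and then, are a little off and sometimes report something else, mostly with a low value. They report only what shows in the picture. A call takes as long as a camera call. They do not tell look-alikes from the thing itself.
- nets.look_for(picture, thing): "location" ([x, y, z] in m, in the coordinates of the camera as it stood for that picture, good to about 4 mm: the middle of the surface that is visible of it).
The state is a dict: "clock": time; "q": joint angles; "qd": joint speeds; "effort": joint torques, N m; "eef_pos": TCP position; "eef_rot": TCP orientation; "force": force on the tool from outside, world axes, zero at the start; "moment": the same for the moment, N m; "grip_width": finger opening in m; "gripper_force": force on a finger pad.
Only numpy, scipy, OpenCV 4.12 (cv2) and the standard library are available. Lean on these libraries where they do the work, as an engineer would, in place of code of your own. Each camera call takes 0.05 s, during which the arm holds its last target. There are 200 camera calls.

TASK

Book the batch in first: pick up the cordless code reader, aim its beam at the bar code on the clipboard and hold it steady there for a good second, then stand it back upright on its round rubber pad. Then check the well plates lying on the blue mat, one at a time: stand each on the grey stone plate and press its corners down lightly in turn with the fingertips to find out whether it rocks, then lay it flat, wells up, in the green tray if it stands firm or in the red tray if it rocks, before taking the next. Leave the other things on the bench where they are.

Things in the scene. Friction and masses are not known exactly. Their poses are not given: they have to be found in the camera images.
- plate_a_mid (a point): centre, half-way up (8 mm above its feet), of a black well plate, 100 (x) x 56 (y) x 16 mm, 120 g, 24 pale wells on top, white strip at its +x end; z up. Grip it across the 56 mm, mid-length. Four feet 9 mm square, 5 mm tall, centred 43.5 mm (x) and 21.5 mm (y) from the middle, one under each corner. Two or three of the four plates are present; an absent one reads None
- plate_b_mid (a point): another plate of the same make, same point and axes. Fault of some plates (any of them, which is not known beforehand; none to two of those present): the foot under one corner, any of the four, is 3.5 mm too short. A faulty plate rests level on the other three feet and looks sound from above
- plate_c_mid (a point): another plate of the same make. On a flat surface the short corner of a faulty one dips 2 to 3 mm under the fingertip, the plate tilting about 5 degrees, when that corner is pressed, and it rocks back when let go or pressed at the opposite corner; the other three corners stay firm. Corners of a sound plate all stay firm
- plate_d_mid (a point): another plate of the same make, same point and axes; None if absent
- granite: flat grey stone checking plate, fixed, 150 (x) x 170 (y) x 30 mm, origin at the centre of its underside, so its top is 30 mm above the origin; z up. It does not give: press a plate on it slowly (about 10 mm/s) and lightly (3 to 10 N is ample), never with more than 60 N
- mat: blue bench mat on which the incoming plates lie, fixed, 130 (x) x 440 (y) x 2 mm thick; origin at the centre of its underside
- tray_pass: green shallow open tray for sound plates, fixed, outside 300 (x) x 140 (y) x 19 mm, walls and floor 5 mm thick (inside 290 x 130 mm, 14 mm deep); origin at the centre of its underside
- tray_reject: red shallow open tray for plates that rock, fixed, same size and origin as the green one; the two trays may change sides
- park: round black rubber pad where the reader stands, fixed, 120 mm across, 3 mm thick; origin at the centre of its underside; pad and stone plate may change sides
- reader_grip (a point): centre of the pale head of the code reader, where to grip it from above across its 40 mm width (y). Foot disc 84 mm across, 16 mm high; round neck 24 mm; head box 58 x 40 x 30 mm pitched 45 degrees nose down; 136 mm high overall, 350 g, heavy at the foot. The point is 105 mm above the underside of the foot, on its axis. x: level, the way the nose looks; y across; z up
- reader_beam (a point): middle of the red window in the nose of the reader, 21.2 mm ahead of and 21.2 mm below reader_grip. Its x axis is the beam: forward and 45 degrees downward when the reader stands upright; y across (level)
- barcode (a point): centre of the printed bar code (70 x 28 mm, black bars) on the white card of the clipboard; clipboard fixed, 85 (x) x 160 mm, lying flat, the code 5 mm above the bench. The reader reads it when the window is 80 to 250 mm away along the beam and the beam passes within 15 mm of this point, with the reader lifted clear of the bench (its foot at least 13 mm up)
- tub_mid (a point): clear round sample tub 68 mm across, 40 mm high (bystander, loose): centre, half-way up
- amber_mid (a point): amber bottle 48 mm across, 100 mm high (bystander, loose): centre, half-way up
- vial_mid (a point): small white screw-cap vial 28 mm across, 45 mm high (bystander, loose): centre, half-way up
- tweezers_mid (a point): steel tweezers 115 mm long lying on the bench (bystander, loose): centre
- marker_mid (a point): white marker pen with blue cap, 125 mm long, lying on the bench (bystander, loose): centre
- scalpel_mid (a point): brass-handled scalpel 130 mm long lying on the bench (bystander, loose): centre
There are look-alikes about, which are no part of the job. Leave any purple or yellow look-alike of the part that bears plate_a_mid alone.

How it is judged:
By the outcome, as a careful person would: the job done as asked, in the order asked, and still so for the second after the job is handed in, with the robot touching nothing.
Of plate_a, plate_b, plate_c, plate_d only 2 to 3 are there at a start; the rules pass over those that are not, and their reading is None.
At some moment in a run one of plate_a, plate_b, plate_c, plate_d may be knocked a few centimetres aside while the robot is not near it.
Once in a run the grip may slacken for a moment while it holds something.
It also fails if it takes over 210 s, if anything falls off the work surface, if the arm or the gripper's body presses on something with over 40 N, if the wrist force passes 120 N, or if a joint passes its speed limit or range.

## Working session

There is one attempt and no reset: what is moved stays moved. The work goes in short steps, Python scripts to look and compute and a tool call to move; the robot and the scene stay as the last step left them, time stands still between calls to the robot, and variables do not carry over. Pictures are saved under pics/ and viewed, at most 14 in all, crops included, and the job is handed in when it is done.

Besides the shell and the picture viewer there is one more tool, called after "Emit:" as a command line: name --argument value ..., lists and objects as JSON in quotes. arm_command: Moves the arm, as the interface text tells. Shift numbers are shares of 30 cm and turn numbers shares of 2 rad, none past 1 either way. Its arguments: {"type":"object","properties":{"plan":{"type":"string"},"grip_force":{"type":"number"}},"required":["plan"]}

```bash
mkdir -p pics
cat > h.py <<'E'
import numpy as np, cv2
from plant import env, optics, nets
def ray(f,u,v):
    h=f["image"].shape[0]; F=h/2/np.tan(np.radians(f["fov_y"])/2)
    K=np.array([[F,0,f["cx"]],[0,F,f["cy"]],[0,0,1.]])
    p=cv2.undistortPoints(np.array([[[u,v]]],float),K,np.array([f["k1"],0,0,0,0.]))[0,0]
    E=np.array(f["extrinsics"]); R,t=E[:3,:3],E[:3,3]
    return -R.T@t, R.T@np.array([p[0],-p[1],-1])
def pt(f,u,v,z):
    o,d=ray(f,u,v); return o+d*(z-o[2])/d[2]
def px(f,P):
    E=np.array(f["extrinsics"]); c=E[:3,:3]@np.array(P)+E[:3,3]
    h=f["image"].shape[0]; F=h/2/np.tan(np.radians(f["fov_y"])/2)
    x,y=c[0]/-c[2],-c[1]/-c[2]; s=1+f["k1"]*(x*x+y*y)
    return np.array([f["cx"]+F*x*s,f["cy"]+F*y*s])
def look(f,n,k=5):
    E=np.array(f["extrinsics"]); return [(E[:3,:3].T@(np.array(r["location"])-E[:3,3]),r["score"]) for r in nets.look_for(f,n)[:k]]
E
cat > a.py <<'E'
from h import *
np.set_printoptions(precision=3,suppress=True)
s=env.state();print(s["clock"],s["eef_pos"],s["eef_rot"],s["force"],s["grip_width"],env.tip_reach)
for c in("top","scene"):
    f=optics.grab_frame(c);cv2.imwrite(f"pics/{c}0.png",f["image"])
    print(c,f["fov_y"],f["k1"],np.array(f["extrinsics"]))
    for n in "plate_a_mid granite mat tray_pass tray_reject park reader_grip reader_beam barcode tub_mid amber_mid vial_mid".split():
        print(n,[(p.round(3).tolist(),round(float(q),2)) for p,q in look(f,n)])
E
python3 a.py
```

```text
0.0 [ 0.198 -0.539  0.238] [[ 0.939  0.345 -0.   ]
 [ 0.345 -0.939  0.002]
 [ 0.    -0.002 -1.   ]] [-0.346 -0.507 -1.154] 0.08539009717691264 0.008
top 43.242776313467246 -0.2093781380746485 [[-0.001 -1.    -0.014  0.028]
 [ 0.997 -0.002  0.076 -0.499]
 [-0.076 -0.014  0.997 -1.377]
 [ 0.     0.     0.     1.   ]]
plate_a_mid [([0.651, -0.15, 0.019], 0.84), ([0.3, -0.152, 0.018], 0.74), ([0.506, -0.348, 0.004], 0.64), ([0.211, -0.292, 0.015], 0.56)]
granite [([0.456, 0.118, 0.026], 0.96), ([0.65, 0.188, 0.018], 0.39)]
mat [([0.644, 0.041, 0.005], 0.94)]
tray_pass [([0.509, -0.343, 0.005], 0.73)]
tray_reject [([0.518, 0.349, 0.008], 0.88)]
park [([0.454, -0.121, 0.006], 0.69), ([0.737, 0.308, 0.015], 0.39)]
reader_grip [([0.459, -0.096, 0.024], 0.85), ([0.652, 0.185, 0.018], 0.61), ([0.452, 0.116, 0.034], 0.17)]
reader_beam [([0.462, -0.09, 0.024], 0.93), ([0.454, -0.119, 0.005], 0.19)]
barcode [([0.782, 0.05, 0.006], 0.96)]
tub_mid [([0.765, 0.213, 0.001], 0.74), ([0.518, 0.347, 0.007], 0.58)]
amber_mid [([0.704, 0.386, 0.066], 0.92), ([0.64, 0.04, 0.001], 0.32), ([0.511, -0.347, 0.
[... 204 characters left out ...]
.087  0.65  -1.695]
 [ 0.     0.     0.     1.   ]]
plate_a_mid [([0.316, -0.155, 0.018], 0.8), ([0.67, -0.153, 0.015], 0.79), ([0.222, -0.297, 0.015], 0.79)]
granite [([0.482, 0.115, 0.025], 0.98)]
mat [([0.66, 0.038, -0.001], 0.65)]
tray_pass [([0.524, -0.347, 0.003], 0.83)]
tray_reject [([0.535, 0.348, 0.001], 0.94)]
park [([0.49, -0.129, -0.001], 0.66), ([0.375, -0.044, 0.005], 0.22)]
reader_grip [([0.48, -0.105, 0.027], 0.79), ([0.763, -0.238, 0.0], 0.31)]
reader_beam [([0.484, -0.099, 0.03], 0.96)]
barcode [([0.788, 0.045, 0.001], 0.67)]
tub_mid [([0.749, 0.212, 0.016], 0.89), ([0.75, 0.3, 0.008], 0.31)]
amber_mid [([0.724, 0.384, 0.055], 0.95)]
vial_mid [([0.746, -0.37, 0.038], 0.67)]
```

View pics/top0.png

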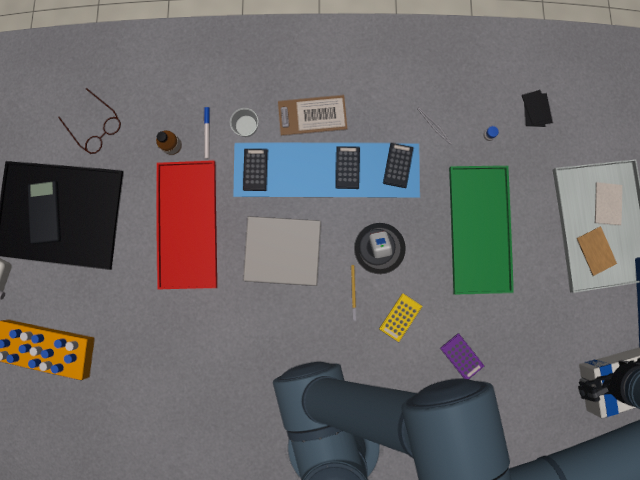

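View pics/scene0.png

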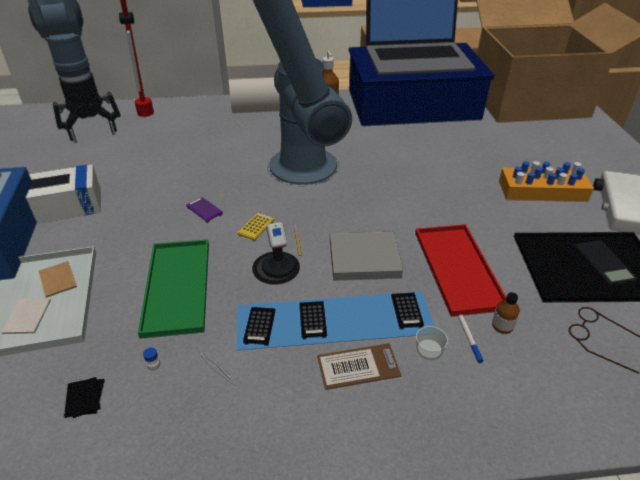

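Top view: plates at (255,169), (347,167) and (398,165); granite at (282,251); reader on its pad at (380,246); red tray at (187,225) and green tray at (481,230); bar code at (320,114). The yellow (400,317) and purple (462,356) look-alikes stay untouched. Next I'll measure these by pixel in both cameras.

```bash
cat > b.py <<'E'
from h import *
np.set_printoptions(precision=4,suppress=True)
def blobs(m,lo,hi):
    n,l,st,c=cv2.connectedComponentsWithStats(m.astype(np.uint8))
    return [(l==i) for i in range(1,n) if lo<st[i,4]<hi]
def rect(f,m,z):
    c=max(cv2.findContours(m.astype(np.uint8),cv2.RETR_EXTERNAL,cv2.CHAIN_APPROX_NONE)[0],key=len)[:,0]
    P=np.array([pt(f,u,v,z)[:2] for u,v in c])*1000
    (x,y),(w,h),a=cv2.minAreaRect(P.astype(np.float32)); 
    if w<h: w,h,a=h,w,a+90
    return [round(float(q),1) for q in (x,y,w,h,(a+90)%180-90)]
def win(f,x0,x1,y0,y1):
    H,W=f["image"].shape[:2]; m=np.zeros((H,W),bool)
    q=np.array([px(f,(x,y,.01)) for x,y in((x0,y0),(x0,y1),(x1,y1),(x1,y0))]).astype(int)
    k=np.zeros((H,W),np.uint8); cv2.fillPoly(k,[q],1); return k>0
def run(f):
    I=f["image"].astype(int); b,g,r=I[...,0],I[...,1],I[...,2]
    blue=(b>r+50)&(b>g+20); red=(r>g+80)&(r>b+80); grn=(g>r+50)&(g>b+30)
    for n,m,z in(("mat",blue&win(f,.52,.75,-.25,.32),.002),("red",red&win(f,.3,.7,.2,.5),.019),("green",grn&win(f,.3,.7,-.5,-.2),.019)):
        for q in blobs(m,800,1e6): print(n,rect(f,q,z))
    d=(I.max(2)<75)&win(f,.56,.73,-.24,.3)
    d=cv2.morphologyEx(d.astype(np.uint8),cv2.MORPH_CLOSE,np.ones((5,5)))
    for q in blobs(d,250,3000): print("plate",rect(f,q,.018))
    gr=(abs(b-r)<25)&(I.mean(2)>125)&win(f,.36,.56,.02,.22)
    for q in blobs(gr,1500,1e5): print("granite",rect(f,q,.03))
    d=(I.max(2)<65)&win(f,.36,.55,-.22,-.03)
    d=cv2.morphologyEx(d.astype(np.uint8),cv2.MORPH_CLOSE,np.ones((5,5)))
    for q in blobs(d,800,1e5): print("pad",rect(f,q,.003))
    d=(I.max(2)<90)&win(f,.74,.83,-.03,.11)
    d=cv2.dilate(d.astype(np.uint8),np.ones((5,5)))
    for q in blobs(d,200,1e5): print("code",rect(f,q,.005))
if __name__=="__main__":
    for c in("top","scene"): print(c); run(optics.grab_frame(c))
    f=optics.grab_frame("top"); a=cv2.resize(f["image"][205:290,230:430],None,fx=4,fy=4,interpolation=cv2.INTER_CUBIC)
    b=cv2.resize(f["image"][90:200,230:430],None,fx=4,fy=4,interpolation=cv2.INTER_CUBIC)[:250]
    cv2.imwrite("pics/c1.png",np.vstack([a,b]))
E
python3 b.py
```

```text
top
mat [649.5, 17.2, 440.4, 129.7, 89.7]
red [519.4, 347.6, 299.8, 140.8, 1.6]
green [506.7, -346.2, 298.6, 139.9, 0.9]
plate [657.1, -150.3, 99.3, 54.2, -10.7]
plate [651.3, -32.6, 97.5, 53.7, -0.5]
plate [647.5, 184.2, 98.1, 54.5, -1.1]
granite [457.6, 119.7, 166.1, 146.6, 86.4]
pad [463.8, -106.9, 116.7, 114.6, -0.2]
scene
mat [653.2, -0.5, 404.3, 130.1, 89.7]
red [523.9, 345.4, 299.6, 139.5, 1.7]
green [512.8, -346.0, 296.7, 138.8, 1.0]
plate [658.3, 182.1, 106.0, 55.1, -1.6]
plate [663.1, -33.0, 105.3, 54.2, -1.7]
plate [668.3, -151.1, 105.1, 54.9, -11.2]
pad [469.4, -107.1, 119.7, 118.1, 37.7]
code [783.5, 76.0, 96.8, 82.1, -0.5]
code [786.9, 32.4, 83.2, 36.1, -84.3]
```

View pics/c1.png

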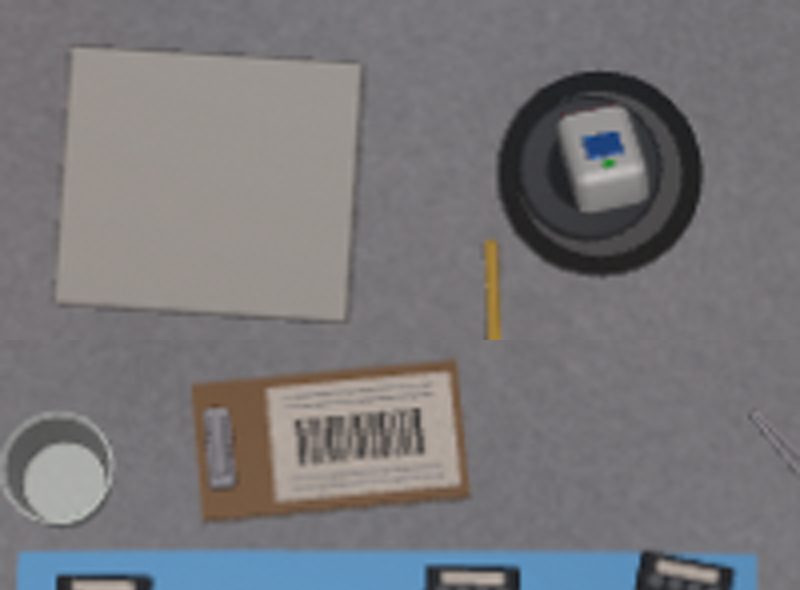

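```bash
cat > m.py <<'E'
from h import *
from scipy.spatial.transform import Rotation as Ro
def down(yaw): 
    c,s=np.cos(np.radians(yaw)),np.sin(np.radians(yaw)); return np.array([[c,s,0],[s,-c,0],[0,0,-1.]])
def plan(g,*wps,via=None):
    """wps: (x,y,z,yaw,rows[,extraRot]) ; prints rows"""
    s=env.state(); p=np.array(s["eef_pos"]); R=np.array(s["eef_rot"]); out=[]
    for w in wps:
        T=np.array(w[:3]); n=int(w[4]); Rt=down(w[3])
        if len(w)>5: Rt=Rt@Ro.from_euler(w[5],w[6],degrees=True).as_matrix()
        rv=Ro.from_matrix(R.T@Rt).as_rotvec()
        if len(w)==6: rv=rv
        if np.linalg.norm(rv)>np.radians(165) and SIGN*rv[2]<0: rv=rv*(1-2*np.pi/np.linalg.norm(rv))
        if w[4]==0: n=int(max(np.ceil(np.linalg.norm(T-p)/.045),np.ceil(np.linalg.norm(rv)/.14),1))
        dR=Ro.from_rotvec(rv/n).as_matrix(); dp=(T-p)/n
        for k in range(n):
            a=np.r_[g,R.T@dp/.3,rv/n/2]; out.append(" ".join(f"{round(x,4):g}" for x in a)); R=R@dR
        p=T
    print(len(out)); print(";".join(out))
SIGN=-1
E
python3 - <<'E'
from m import *
np.set_printoptions(precision=3,suppress=True)
f=optics.grab_frame("wrist");s=env.state();E=f["extrinsics"]
R=np.array(s["eef_rot"]);c=-E[:3,:3].T@E[:3,3];print(R.T@(c-s["eef_pos"]),R.T@E[:3,:3].T,f["fov_y"],f["k1"])
plan(-1,(.42,-.107,.30,190,0))
E
```

```text
[ 0.073  0.    -0.133] [[-0.     0.959  0.283]
 [ 1.     0.    -0.   ]
 [-0.     0.283 -0.959]] 64.22504850883854 -0.06610864769195374
22
-1 0.0542 -0.05 -0.0092 -0 0 -0.0674;-1 0.0604 -0.0423 -0.0092 -0 0 -0.0674;-1 0.0655 -0.0338 -0.0092 -0 0 -0.0674;-1 0.0694 -0.0247 -0.0092 -0 0 -0.0674;-1 0.0721 -0.0151 -0.0092 -0 0 -0.0674;-1 0.0735 -0.0053 -0.0092 -0 0 -0.0674;-1 0.0735 0.0046 -0.0092 -0 0 -0.0674;-1 0.0723 0.0145 -0.0092 -0 0 -0.0674;-1 0.0697 0.0241 -0.0092 -0 0 -0.0674;-1 0.0658 0.0332 -0.0092 -0 0 -0.0674;-1 0.0607 0.0417 -0.0092 -0 0 -0.0674;-1 0.0546 0.0495 -0.0092 -0 0 -0.0674;-1 0.0474 0.0564 -0.0092 -0 0 -0.0674;-1 0.0394 0.0623 -0.0092 -0 0 -0.0674;-1 0.0307 0.067 -0.0092 -0 0 -0.0674;-1 0.0214 0.0705 -0.0092 -0 0 -0.0674;-1 0.0118 0.0727 -0.0092 -0 0 -0.0674;-1 0.0019 0.0737 -0.0092 -0 0 -0.0674;-1 -0.008 0.0733 -0.0092 -0 0 -0.0674;-1 -0.0178 0.0715 -0.0092 -0 0 -0.0674;-1 -0.0272 0.0685 -0.0092 -0 0 -0.0674;-1 -0.0362 0.0642 -0.0092 -0 0 -0.0674
```

Emit:
arm_command --plan "-1 0.0542 -0.05 -0.0092 0 0 -0.0674;-1 0.0604 -0.0423 -0.0092 0 0 -0.0674;-1 0.0655 -0.0338 -0.0092 0 0 -0.0674;-1 0.0694 -0.0247 -0.0092 0 0 -0.0674;-1 0.0721 -0.0151 -0.0092 0 0 -0.0674;-1 0.0735 -0.0053 -0.0092 0 0 -0.0674;-1 0.0735 0.0046 -0.0092 0 0 -0.0674;-1 0.0723 0.0145 -0.0092 0 0 -0.0674;-1 0.0697 0.0241 -0.0092 0 0 -0.0674;-1 0.0658 0.0332 -0.0092 0 0 -0.0674;-1 0.0607 0.0417 -0.0092 0 0 -0.0674;-1 0.0546 0.0495 -0.0092 0 0 -0.0674;-1 0.0474 0.0564 -0.0092 0 0 -0.0674;-1 0.0394 0.0623 -0.0092 0 0 -0.0674;-1 0.0307 0.067 -0.0092 0 0 -0.0674;-1 0.0214 0.0705 -0.0092 0 0 -0.0674;-1 0.0118 0.0727 -0.0092 0 0 -0.0674;-1 0.0019 0.0737 -0.0092 0 0 -0.0674"

```text
clock: 3.3
eef_pos: [0.3798, -0.1847, 0.2892]
eef_rot: [[-0.937, 0.35, 0.0], [0.35, 0.937, -0.0], [-0.0, -0.0, -1.0]]
force: [-0.1, -0.3, 0.1]
grip_width: 0.0855
gripper_force: 0.0
```

Emit:
arm_command --plan "-1 -0.008 0.0733 -0.0092 0 0 -0.0674;-1 -0.0178 0.0715 -0.0092 0 0 -0.0674;-1 -0.0272 0.0685 -0.0092 0 0 -0.0674;-1 -0.0362 0.0642 -0.0092 0 0 -0.0674;-1 0 0 0 0 0 0;-1 0 0 0 0 0 0"

```text
clock: 3.9
eef_pos: [0.4197, -0.1068, 0.3001]
eef_rot: [[-0.985, -0.174, -0.0], [-0.174, 0.985, -0.001], [0.0, -0.001, -1.0]]
force: [0.0, -0.6, 0.5]
grip_width: 0.0854
gripper_force: 0.0
```

Run:
```python
from m import *
f=optics.grab_frame("wrist");cv2.imwrite("pics/w1.png",f["image"])
s=env.state();print(s["clock"],s["eef_pos"],s["eef_rot"],s["force"])
for n in("park","reader_grip","reader_beam","plate_a_mid","barcode"):print(n,[(p.round(3).tolist(),round(float(q),2)) for p,q in look(f,n)])
```

```text
3.95 [ 0.41946124 -0.10711917  0.29996091] [[-9.84843285e-01 -1.73446348e-01 -2.61427330e-04]
 [-1.73446192e-01  9.84843202e-01 -5.34154706e-04]
 [ 3.50112112e-04 -4.80715100e-04 -9.99999823e-01]] [ 0.35041924 -0.20332829 -0.48713059]
park [([0.445, -0.134, 0.006], 0.88)]
reader_grip [([0.459, -0.102, 0.031], 0.71)]
reader_beam [([0.458, -0.102, 0.029], 0.6)]
plate_a_mid [([0.255, -0.284, 0.012], 0.85), ([0.657, -0.15, 0.02], 0.83), ([0.308, -0.153, 0.015], 0.63)]
barcode []
```

View pics/w1.png

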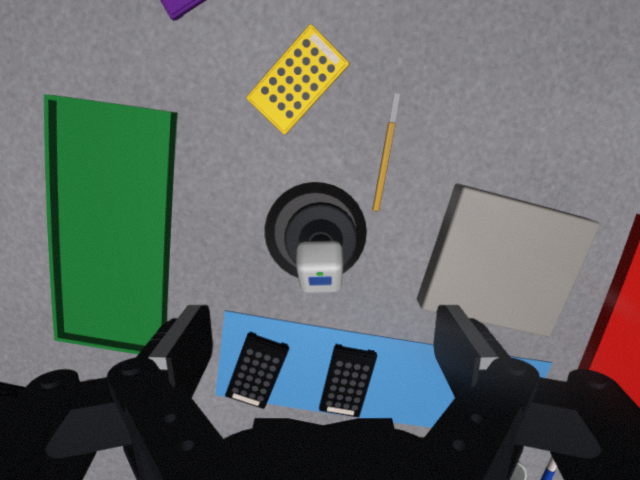

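```bash
cat > r.py <<'E'
from h import *
from scipy.optimize import least_squares
np.set_printoptions(precision=4,suppress=True)
def seg(f,c,rad):
    I=f["image"].astype(int); m=(I.min(2)>95)&(I.max(2)-I.min(2)<40)
    k=np.zeros(m.shape,np.uint8); cv2.circle(k,tuple(int(a) for a in c),rad,1,-1)
    n,l,st,_=cv2.connectedComponentsWithStats((m&(k>0)).astype(np.uint8)); i=1+np.argmax(st[1:,4])
    return st[i]
def box(P,yaw,z):
    c,s=np.cos(yaw),np.sin(yaw);h=np.sqrt(.5)
    ex=np.array([c*h,s*h,-h]);ey=np.array([-s,c,0]);ez=np.cross(ex,ey)
    return [np.array([*P,z])+a*.029*ex+b*.020*ey+d*.015*ez for a in(-1,1) for b in(-1,1) for d in(-1,1)]
def bb(f,P,yaw,z):
    q=np.array([px(f,p) for p in box(P,yaw,z)]); return np.r_[q.min(0),q.max(0)]
if __name__=="__main__":
    for cam in("wrist","top"):
        f=optics.grab_frame(cam); s=seg(f,px(f,(.465,-.105,.108)),int(32 if cam=="wrist" else 17)); o=np.array([s[0],s[1],s[0]+s[2],s[1]+s[3]])
        r=least_squares(lambda v:bb(f,v,np.radians(10),.108)-o,[.465,-.107])
        print(cam,o,r.x,r.fun)
    import b
    f=optics.grab_frame("wrist"); b.run(f)
    E=f
E
python3 r.py
```

```text
wrist [286 243 347 295] [ 0.4726 -0.1032] [ 6.203  -2.2179 -6.1999  2.2948]
top [370 232 388 258] [ 0.4653 -0.0969] [-3.0796 -2.5766  3.0389  2.5168]
mat [652.3, -42.5, 322.2, 131.0, 89.6]
red [533.9, 294.0, 251.9, 71.6, 25.5]
green [509.9, -346.3, 299.1, 140.0, 0.9]
plate [648.5, -224.6, 149.5, 28.3, 0.0]
plate [656.0, -151.2, 103.1, 54.2, -11.2]
granite [454.3, 108.1, 192.1, 192.0, 0.0]
pad [462.9, -108.8, 118.1, 109.9, -73.6]
code [786.6, 41.3, 150.0, 97.1, -89.5]
```

Run:
```python
from r import *
from m import plan
for cam,o in(("wrist",[298,240,342.5,292.5]),("top",[369.5,231.3,392,258.2])):
    f=optics.grab_frame(cam)
    for yw in(8,11,14):
        r=least_squares(lambda v:bb(f,v,np.radians(yw),.108)-np.array(o),[.465,-.107]); print(cam,yw,r.x,r.fun)
```

```text
wrist 8 [ 0.4699 -0.1006] [-2.0837 -2.6252  2.0875  3.1703]
wrist 11 [ 0.4698 -0.1001] [-2.0982 -2.2946  2.0933  2.7816]
wrist 14 [ 0.4698 -0.0994] [-2.3693 -3.21    2.2569  3.8709]
top 8 [ 0.4658 -0.1008] [-0.381  -1.8746  0.3778  1.8331]
top 11 [ 0.4658 -0.1008] [-1.0433 -2.2304  1.0316  2.1801]
top 14 [ 0.4658 -0.1007] [-1.6726 -2.5422  1.6531  2.4839]
```

```bash
python3 -c "
from m import *
plan(-1,(.468,-.1005,.17,190,4),(.468,-.1005,.097,190,4))"
```

```text
8
-1 -0.0407 -0.0017 0.1083 -0 -0 0.0001;-1 -0.0407 -0.0017 0.1083 -0 -0 0.0001;-1 -0.0407 -0.0017 0.1083 -0 -0 0.0001;-1 -0.0407 -0.0017 0.1083 -0 -0 0.0001;-1 -0 -0 0.0608 -0 -0 0;-1 -0 -0 0.0608 -0 -0 0;-1 -0 -0 0.0608 -0 -0 0;-1 -0 -0 0.0608 -0 -0 0
```

Emit:
arm_command --plan "-1 -0.0407 -0.0017 0.1083 0 0 0;-1 -0.0407 -0.0017 0.1083 0 0 0;-1 -0.0407 -0.0017 0.1083 0 0 0;-1 -0.0407 -0.0017 0.1083 0 0 0;-1 0 0 0.0608 0 0 0;-1 0 0 0.0608 0 0 0;-1 0 0 0.0608 0 0 0;-1 0 0 0.0608 0 0 0;-1 0 0 0 0 0 0;1 0 0 0 0 0 0;1 0 0 0 0 0 0;1 0 0 0 0 0 0;1 0 0 0 0 0 0;1 0 0 0 0 0 0;1 0 0 0 0 0 0;1 0 0 0 0 0 0" --grip_force 80

```text
clock: 6.05
eef_pos: [0.4693, -0.1008, 0.0985]
eef_rot: [[-0.985, -0.175, 0.003], [-0.175, 0.985, -0.001], [-0.002, -0.002, -1.0]]
force: [-0.4, 0.5, 7.0]
grip_width: 0.0391
gripper_force: 81.0
```

Run:
```python
from h import *
f=optics.grab_frame("wrist");g=optics.grab_frame("top");s=env.state();print(s["eef_pos"],s["grip_width"],s["force"],s["gripper_force"])
cv2.imwrite("pics/g1.png",np.hstack([f["image"][:,:400],cv2.resize(g["image"][70:310,220:420],(400,480))]))
for cam in(g,optics.grab_frame("scene")):print([(p.round(4),round(float(q),2)) for p,q in look(cam,"barcode",2)])
```

```text
[ 0.46925788 -0.10081572  0.0984783 ] 0.03878051707229473 [-1.25459878 -1.59113374  6.49792361] 80.96544027328491
[(array([0.7833, 0.0516, 0.0061]), 0.75)]
[(array([ 7.858e-01,  4.670e-02, -3.000e-04]), 0.91)]
```

View pics/g1.png

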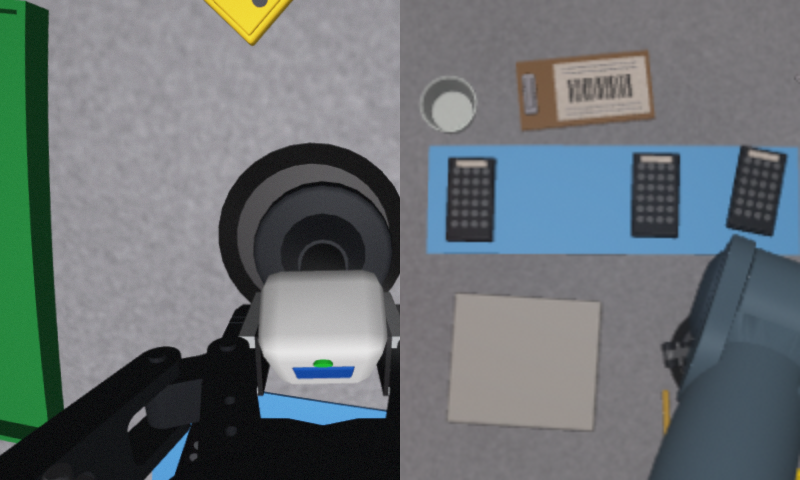

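```bash
python3 -c "
from m import *
f=optics.grab_frame('top');print(pt(f,320,114,.005))
plan(1,(.4693,-.1008,.1515,190,3),(.631,.021,.1515,190,8))"
```

```text
[0.78347742 0.03171236 0.005     ]
11
1 -0.0002 -0.0001 -0.0589 -0.0003 0.0004 0.0002;1 -0.0001 -0.0001 -0.0589 -0.0003 0.0004 0.0002;1 -0.0001 -0 -0.0589 -0.0003 0.0004 0.0002;1 -0.0752 0.0383 -0 -0 -0 0;1 -0.0752 0.0383 -0 -0 -0 0;1 -0.0752 0.0383 -0 -0 -0 0;1 -0.0752 0.0383 -0 -0 -0 0;1 -0.0752 0.0383 -0 -0 -0 0;1 -0.0752 0.0383 -0 -0 -0 0;1 -0.0752 0.0383 -0 -0 -0 0;1 -0.0752 0.0383 -0 -0 -0 0
```

```bash
python3 -c "
from m import *
plan(1,(.4693,-.1008,.1515,190,3),(.631,.005,.1515,190,7))"
```

```text
10
1 -0.0002 -0.0001 -0.0589 -0.0003 0.0004 0.0002;1 -0.0001 -0.0001 -0.0589 -0.0003 0.0004 0.0002;1 -0.0001 -0 -0.0589 -0.0003 0.0004 0.0002;1 -0.0846 0.0362 -0 -0 -0 0;1 -0.0846 0.0362 -0 -0 -0 0;1 -0.0846 0.0362 -0 -0 -0 0;1 -0.0846 0.0362 -0 -0 -0 0;1 -0.0846 0.0362 -0 -0 -0 0;1 -0.0846 0.0362 -0 -0 -0 0;1 -0.0846 0.0362 -0 -0 -0 0
```

Emit:
arm_command --plan "1 0 0 -0.0589 0 0 0;1 0 0 -0.0589 0 0 0;1 0 0 -0.0589 0 0 0;1 -0.0846 0.0362 0 0 0 0;1 -0.0846 0.0362 0 0 0 0;1 -0.0846 0.0362 0 0 0 0;1 -0.0846 0.0362 0 0 0 0;1 -0.0846 0.0362 0 0 0 0;1 -0.0846 0.0362 0 0 0 0;1 -0.0846 0.0362 0 0 0 0;1 0 0 0 0 0 0;1 0 0 0 0 0 0;1 0 0 0 0 0 0"

```text
clock: 7.65
eef_pos: [0.6285, 0.0053, 0.1494]
eef_rot: [[-0.985, -0.175, -0.002], [-0.175, 0.985, -0.0], [0.002, 0.0, -1.0]]
force: [-0.3, 1.0, -3.2]
grip_width: 0.0391
gripper_force: 81.5
```

Run:
```python
from h import *
g=optics.grab_frame("scene");f=optics.grab_frame("wrist");s=env.state();print(s["clock"],s["eef_pos"],s["eef_rot"],s["grip_width"],s["force"])
h=optics.grab_frame("top")
A=cv2.resize(g["image"][190:400,220:420],(400,420));B=cv2.resize(f["image"],(400,300));C=cv2.resize(h["image"][70:220,220:420],(400,300))
cv2.imwrite("pics/g2.png",np.hstack([np.vstack([A,A[:180]*0]),np.vstack([B,C])]))
```

```text
7.75 [0.62873058 0.00511177 0.14990308] [[-9.84737343e-01 -1.74042825e-01 -1.20853911e-03]
 [-1.74042809e-01  9.84738080e-01 -1.19781363e-04]
 [ 1.21094157e-03  9.23843602e-05 -9.99999263e-01]] 0.039105174767540475 [ 0.62349042  0.15736626 -2.64147245]
```

View pics/g2.png

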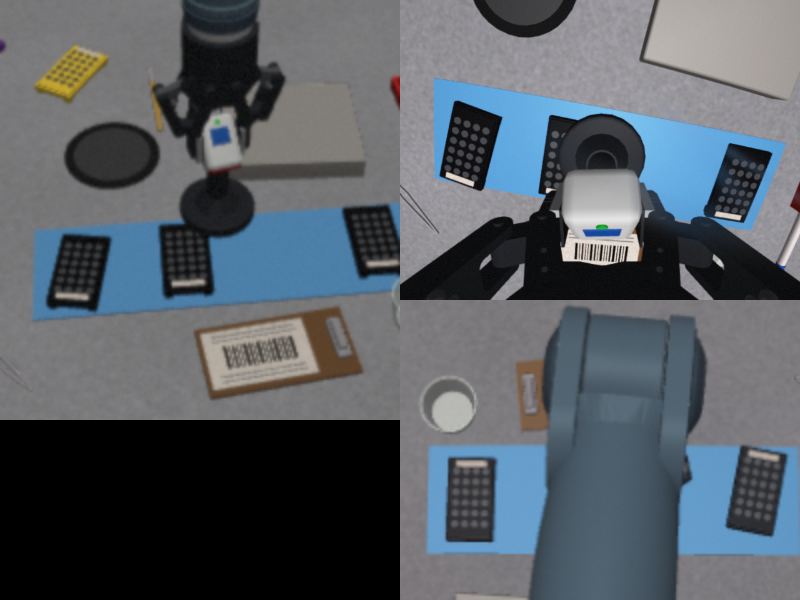

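Run:
```python
from h import *
f=optics.grab_frame("wrist");I=f["image"].mean(2)[380:430,250:400]
m=I<90; c=m.sum(0); print(pt(f,(573+631)/2*1.6-640,253*1.6,.005),pt(f,(573+631)/2*1.6-640,243*1.6,.005),pt(f,(573+631)/2*1.6-640,263*1.6,.005))
g=optics.grab_frame("scene"); print(pt(g,220+261/2,190+346/2,.005))
```

```text
[0.78810131 0.03366188 0.005     ] [0.77137085 0.03070089 0.005     ] [0.80546606 0.03673522 0.005     ]
[0.78044364 0.03491622 0.005     ]
```

Emit:
arm_command --plan "1 0 0 0 0 0 0;1 0 0 0 0 0 0;1 0 0 0 0 0 0;1 0 0 0 0 0 0;1 0 0 0 0 0 0;1 0 0 0 0 0 0;1 0 0 0 0 0 0;1 0 0 0 0 0 0;1 0 0 0 0 0 0;1 0 0 0 0 0 0;1 0 0 0 0 0 0;1 0 0 0 0 0 0"

```text
clock: 9.1
eef_pos: [0.6298, 0.0056, 0.1501]
eef_rot: [[-0.985, -0.175, 0.0], [-0.175, 0.985, -0.0], [-0.0, -0.0, -1.0]]
force: [0.2, 0.3, -3.3]
grip_width: 0.0391
gripper_force: 81.5
```

```bash
python3 -c "
from m import *
plan(1,(.466,-.105,.1495,190,7),(.466,-.105,.105,190,3),(.466,-.105,.0985,190,4))"
```

```text
14
1 0.086 -0.0382 0.0003 -0 0 0.0001;1 0.086 -0.0383 0.0003 -0 0 0.0001;1 0.086 -0.0383 0.0003 -0 0 0.0001;1 0.086 -0.0383 0.0003 -0 0 0.0001;1 0.086 -0.0383 0.0003 -0 0 0.0001;1 0.086 -0.0383 0.0003 -0 0 0.0001;1 0.086 -0.0383 0.0003 -0 0 0.0001;1 0 0 0.0494 -0 -0 -0;1 0 0 0.0494 -0 -0 -0;1 0 0 0.0494 -0 -0 -0;1 0 0 0.0054 0 0 -0;1 0 0 0.0054 0 0 -0;1 0 0 0.0054 0 0 -0;1 0 0 0.0054 0 0 -0
```

Emit:
arm_command --plan "1 0.086 -0.0383 0 0 0 0;1 0.086 -0.0383 0 0 0 0;1 0.086 -0.0383 0 0 0 0;1 0.086 -0.0383 0 0 0 0;1 0.086 -0.0383 0 0 0 0;1 0.086 -0.0383 0 0 0 0;1 0.086 -0.0383 0 0 0 0;1 0 0 0.0494 0 0 0;1 0 0 0.0494 0 0 0;1 0 0 0.0494 0 0 0;1 0 0 0 0 0 0;1 0 0 0.0054 0 0 0;1 0 0 0.0054 0 0 0;1 0 0 0.0054 0 0 0;1 0 0 0.0054 0 0 0;1 0 0 0 0 0 0"

```text
clock: 10.7
eef_pos: [0.4661, -0.1051, 0.0992]
eef_rot: [[-0.985, -0.175, 0.0], [-0.175, 0.985, -0.0], [-0.0, -0.0, -1.0]]
force: [0.2, -0.4, -3.8]
grip_width: 0.0391
gripper_force: 81.5
```

Emit:
arm_command --plan "1 0 0 0.0033 0 0 0;1 0 0 0 0 0 0;1 0 0 0 0 0 0"

```text
clock: 11.0
eef_pos: [0.4662, -0.1052, 0.0984]
eef_rot: [[-0.985, -0.175, 0.001], [-0.175, 0.985, -0.0], [-0.0, -0.0, -1.0]]
force: [0.1, -0.9, -1.4]
grip_width: 0.0392
gripper_force: 57.8
```

Emit:
arm_command --plan "1 0 0 0.0017 0 0 0;-1 0 0 0 0 0 0;-1 0 0 0 0 0 0;-1 0 0 0 0 0 0;-1 0 0 0 0 0 0;-1 0 0 -0.04 0 0 0;-1 0 0 -0.1 0 0 0;-1 0 0 -0.15 0 0 0;-1 0 0 -0.1 0 0 0;-1 0 0 0 0 0 0"

```text
clock: 12.0
eef_pos: [0.469, -0.1062, 0.2193]
eef_rot: [[-0.985, -0.175, 0.008], [-0.175, 0.985, -0.003], [-0.008, -0.005, -1.0]]
force: [0.6, -0.1, 0.1]
grip_width: 0.0855
gripper_force: 0.0
```

```bash
python3 -c "
from m import *
plan(-1,(.60,-.033,.20,180,0))"
```

```text
4
-1 -0.118 0.041 0.0168 -0.0005 0.001 0.022;-1 -0.1161 0.0462 0.0166 -0.0005 0.001 0.022;-1 -0.114 0.0512 0.0164 -0.0005 0.001 0.022;-1 -0.1117 0.0562 0.0162 -0.0005 0.001 0.022
```

Emit:
arm_command --plan "-1 -0.118 0.041 0.0168 0 0 0.022;-1 -0.1161 0.0462 0.0166 0 0 0.022;-1 -0.114 0.0512 0.0164 0 0 0.022;-1 -0.1117 0.0562 0.0162 0 0 0.022;-1 0 0 0 0 0 0;-1 0 0 0 0 0 0"

```text
clock: 12.6
eef_pos: [0.5964, -0.0315, 0.1932]
eef_rot: [[-1.0, -0.001, -0.003], [-0.001, 1.0, 0.0], [0.003, 0.0, -1.0]]
force: [-0.8, 0.4, 0.1]
grip_width: 0.0856
gripper_force: 0.0
```

Run:
```python
from m import *
import b
f=optics.grab_frame("wrist");g=optics.grab_frame("top");print(env.state()["eef_pos"])
B=cv2.resize(g["image"][70:310,220:420],(400,480))
cv2.imwrite("pics/p1.png",np.hstack([cv2.resize(f["image"],(400,480)),B]))
b.run(f);b.run(g)
```

```text
[ 0.5958 -0.0322  0.1944]
mat [652.8, 16.3, 438.9, 130.2, 89.6]
green [546.5, -277.6, 239.4, 52.0, -11.9]
plate [698.3, 104.4, 65.8, 43.1, 89.1]
granite [494.6, 109.0, 187.5, 130.3, -88.9]
pad [477.7, -100.7, 118.4, 94.6, -57.4]
code [744.4, 11.5, 89.4, 8.2, -85.0]
code [788.6, 96.0, 96.9, 38.9, -1.0]
code [785.2, 55.5, 32.7, 28.3, 5.0]
code [788.4, 20.4, 31.3, 11.3, 2.9]
code [822.3, 18.6, 102.9, 29.1, 89.6]
mat [651.4, 134.8, 205.4, 129.7, 89.7]
mat [648.4, -161.1, 130.0, 82.8, -1.1]
red [519.5, 347.6, 299.9, 140.8, 1.6]
green [506.7, -346.1, 298.7, 140.0, 0.9]
plate [639.7, -148.0, 176.2, 59.0, -18.9]
plate [647.4, 184.2, 98.0, 54.5, -1.1]
granite [458.1, 140.7, 152.2, 140.8, -5.7]
pad [453.0, -132.4, 192.9, 63.5, -7.4]
code [787.7, 27.7, 106.2, 27.8, -9.6]
code [787.3, -16.6, 104.7, 16.4, -9.4]
```

View pics/p1.png

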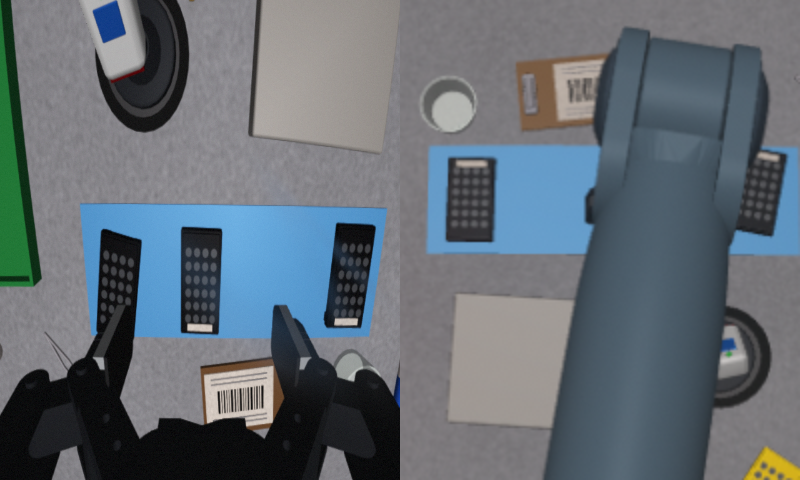

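```bash
cat > p.py <<'E'
from b import *
def pfind(f,x,y,z=.018,hx=.066,hy=.045,th=85):
    I=f["image"].astype(int); d=((I.max(2)<th)|((I.min(2)>150)&(I[...,2]>I[...,0]-5)&False))&win(f,x-hx,x+hx,y-hy,y+hy)
    d=cv2.morphologyEx(d.astype(np.uint8),cv2.MORPH_CLOSE,np.ones((15,15)))
    q=max(blobs(d,250,1e5),key=lambda m:m.sum()); return rect(f,q,z)
E
python3 - <<'E'
from p import *
from m import plan
f=optics.grab_frame("wrist");print(pfind(f,.653,-.033),[pt(f,u,v,.018)[:2] for u,v in((290,228),(355,229),(353,334),(289,333))])
print(pfind(f,.649,.183))
E
```

```text
[653.8, -32.8, 99.0, 54.2, -1.7] [array([ 0.6047, -0.0594]), array([ 0.6055, -0.005 ]), array([ 0.7046, -0.0044]), array([ 0.7036, -0.0629])]
[649.5, 178.2, 98.4, 59.7, -1.5]
```

```bash
python3 -c "
from m import *
plan(-1,(.654,-.033,.07,178.5,4),(.654,-.033,.010,178.5,5))"
```

```text
9
-1 -0.0486 -0.0004 0.1039 -0 -0.0001 0.0032;-1 -0.0485 -0.0001 0.104 -0 -0.0001 0.0032;-1 -0.0485 0.0002 0.104 -0 -0.0001 0.0032;-1 -0.0485 0.0005 0.104 -0 -0.0001 0.0032;-1 -0 -0 0.04 -0 -0 0;-1 -0 -0 0.04 -0 -0 0;-1 -0 -0 0.04 -0 -0 0;-1 -0 -0 0.04 -0 -0 0;-1 -0 -0 0.04 -0 -0 0
```

Emit:
arm_command --plan "-1 -0.0486 0 0.104 0 0 0.0032;-1 -0.0485 0 0.104 0 0 0.0032;-1 -0.0485 0 0.104 0 0 0.0032;-1 -0.0485 0 0.104 0 0 0.0032;-1 0 0 0.04 0 0 0;-1 0 0 0.04 0 0 0;-1 0 0 0.04 0 0 0;-1 0 0 0.04 0 0 0;-1 0 0 0.04 0 0 0;-1 0 0 0 0 0 0;1 0 0 0 0 0 0;1 0 0 0 0 0 0;1 0 0 0 0 0 0;1 0 0 0 0 0 0;1 0 0 0 0 0 0" --grip_force 60

```text
clock: 14.25
eef_pos: [0.6562, -0.0326, 0.0114]
eef_rot: [[-1.0, 0.026, 0.002], [0.026, 1.0, -0.0], [-0.002, -0.0, -1.0]]
force: [-0.6, 0.6, 6.1]
grip_width: 0.0541
gripper_force: 64.1
```

Run:
```python
from m import *
f=optics.grab_frame("wrist");print(env.state()["eef_pos"],env.state()["force"])
cv2.imwrite("pics/p2.png",f["image"])
x,y,z=env.state()["eef_pos"]
plan(1,(x,y,.08,180,2),(.459,.118,.08,180,7),(.459,.118,.045,180,2),(.459,.118,.040,180,3))
```

```text
[ 0.65626517 -0.03258516  0.01135937] [-1.11322472 -0.19783885  6.03438528]
14
1 -0.0003 -0 -0.1144 -0.0001 0.0006 -0.0064;1 -0.0001 -0 -0.1144 -0.0001 0.0006 -0.0064;1 0.0939 0.0717 -0 0 -0 0;1 0.0939 0.0717 -0 0 -0 0;1 0.0939 0.0717 -0 0 -0 0;1 0.0939 0.0717 -0 0 -0 0;1 0.0939 0.0717 -0 0 -0 0;1 0.0939 0.0717 -0 0 -0 0;1 0.0939 0.0717 -0 0 -0 0;1 -0 -0 0.0583 0 -0 -0;1 -0 -0 0.0583 0 -0 -0;1 -0 -0 0.0056 0 -0 -0;1 -0 -0 0.0056 0 -0 -0;1 -0 -0 0.0056 0 -0 -0
```

View pics/p2.png

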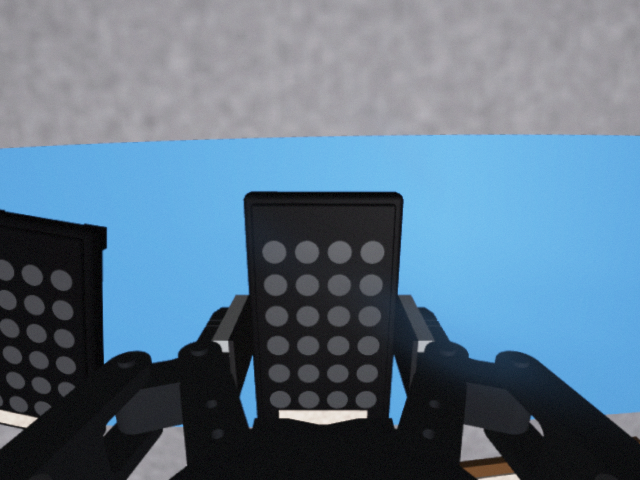

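Emit:
arm_command --plan "1 0 0 -0.115 0 0 -0.0064;1 0 0 -0.115 0 0 -0.0064;1 0.0939 0.0717 0 0 0 0;1 0.0939 0.0717 0 0 0 0;1 0.0939 0.0717 0 0 0 0;1 0.0939 0.0717 0 0 0 0;1 0.0939 0.0717 0 0 0 0;1 0.0939 0.0717 0 0 0 0;1 0.0939 0.0717 0 0 0 0;1 0 0 0.058 0 0 0;1 0 0 0.058 0 0 0;1 0 0 0.0056 0 0 0;1 0 0 0.0056 0 0 0;1 0 0 0 0 0 0"

```text
clock: 15.7
eef_pos: [0.4584, 0.118, 0.0412]
eef_rot: [[-1.0, 0.001, 0.0], [0.001, 1.0, -0.0], [-0.0, -0.0, -1.0]]
force: [-0.3, -0.2, -1.2]
grip_width: 0.0544
gripper_force: 63.8
```

Emit:
arm_command --plan "1 0 0 0.0035 0 0 0;1 0 0 0.0035 0 0 0;1 0 0 0 0 0 0"

```text
clock: 16.0
eef_pos: [0.4587, 0.1181, 0.0393]
eef_rot: [[-1.0, 0.0, 0.001], [0.0, 1.0, -0.0], [-0.001, -0.0, -1.0]]
force: [0.4, 0.2, 1.5]
grip_width: 0.0546
gripper_force: 64.1
```

Touching. Next: release, lift, close the fingers and look.

Emit:
arm_command --plan "-1 0 0 0 0 0 0;-1 0 0 0 0 0 0;-1 0 0 0 0 0 0;-1 0 0 0 0 0 0;-1 0 0 -0.05 0 0 0;-1 0 0 -0.15 0 0 0;1 0 0 -0.15 0 0 0;1 0.08 0 -0.05 0 0 0;1 0.1 0 0 0 0 0;1 0 0 0 0 0 0;1 0 0 0 0 0 0"

```text
clock: 17.1
eef_pos: [0.4036, 0.1182, 0.1588]
eef_rot: [[-1.0, -0.0, 0.0], [-0.0, 1.0, -0.0], [-0.0, -0.0, -1.0]]
force: [0.8, -0.2, -0.3]
grip_width: 0.0121
gripper_force: 0.0
```

Run:
```python
from m import *
from p import pfind
f=optics.grab_frame("wrist");s=env.state();print(s["eef_pos"],s["force"],s["grip_width"])
cv2.imwrite("pics/p3.png",f["image"]);print(pfind(f,.457,.118,.046),pfind(optics.grab_frame("top"),.457,.118,.046))
```

```text
[0.4044 0.1182 0.1588] [1.0597 0.8352 0.1709] 0.004750471153274396
[452.4, 117.5, 91.2, 79.0, 0.0] [448.4, 116.1, 113.6, 88.3, 0.3]
```

View pics/p3.png

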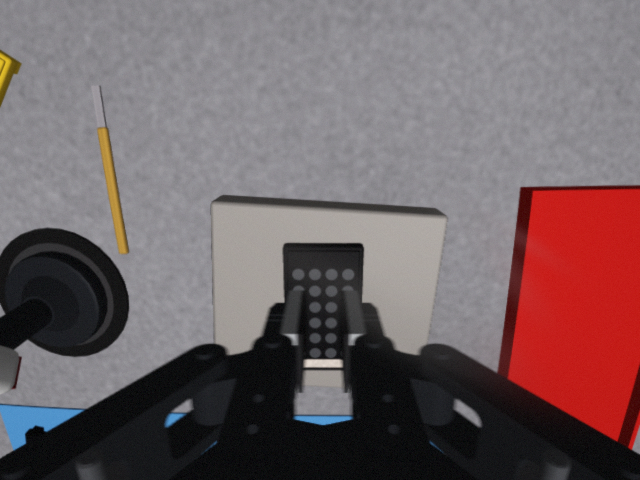

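Run:
```python
from m import *
f=optics.grab_frame("wrist")
for u,v in((285,250),(362,250),(285,243),(324,368)): print(pt(f,u,v,.046))
s=env.state()["eef_pos"];print(s)
x,y=.4565,.118
plan(1,(x-.040,y-.020,.075,180,3),(x-.040,y-.020,.055,180,2))
```

```text
[0.41283921 0.09290602 0.046     ]
[0.41285745 0.14498267 0.046     ]
[0.40789362 0.09304821 0.046     ]
[0.50594342 0.11933449 0.046     ]
[0.40482508 0.11817057 0.15867314]
5
1 -0.0129 -0.0224 0.093 -0 0.0001 -0.0001;1 -0.0129 -0.0224 0.093 -0 0.0001 -0.0001;1 -0.013 -0.0224 0.093 -0 0.0001 -0.0001;1 -0 -0 0.0333 0 -0 0;1 -0 -0 0.0333 0 -0 0
```

Emit:
arm_command --plan "1 -0.011 -0.0236 0.09 0 0 0;1 -0.011 -0.0236 0.09 0 0 0;1 -0.011 -0.0236 0.09 0 0 0;1 0 0 0.033 0 0 0;1 0 0 0.0325 0 0 0;1 0 0 0 0 0 0;1 0 0 0 0 0 0"

```text
clock: 17.95
eef_pos: [0.4144, 0.0972, 0.0587]
eef_rot: [[-1.0, -0.0, 0.001], [-0.0, 1.0, 0.0], [-0.001, 0.0, -1.0]]
force: [0.4, -0.3, 0.9]
grip_width: 0.0001
gripper_force: 0.0
```

Press corner 1 (−x,−y).

Emit:
arm_command --plan "1 0 0 0.0033 0 0 0;1 0 0 0.0033 0 0 0;1 0 0 0.0033 0 0 0;1 0 0 0.0033 0 0 0;1 0 0 0.0033 0 0 0;1 0 0 0 0 0 0"

```text
clock: 18.55
eef_pos: [0.414, 0.097, 0.054]
eef_rot: [[-1.0, 0.0, 0.001], [0.0, 1.0, -0.0], [-0.001, -0.0, -1.0]]
force: [-2.0, -0.0, 8.3]
grip_width: 0.0002
gripper_force: 4.4
```

Emit:
arm_command --plan "1 0 0 0.0033 0 0 0;1 0 0 0 0 0 0"

```text
clock: 18.75
eef_pos: [0.414, 0.0969, 0.0538]
eef_rot: [[-1.0, 0.0, 0.001], [0.0, 1.0, -0.0], [-0.001, -0.0, -1.0]]
force: [-5.3, -0.3, 19.1]
grip_width: 0.0004
gripper_force: 9.5
```

Emit:
arm_command --plan "1 0 0 0.0033 0 0 0;1 0 0 0 0 0 0"

```text
clock: 18.95
eef_pos: [0.4141, 0.0969, 0.0537]
eef_rot: [[-1.0, 0.0, 0.001], [0.0, 1.0, -0.0], [-0.001, -0.0, -1.0]]
force: [-9.6, -1.3, 29.9]
grip_width: -0.0004
gripper_force: 14.7
```

Emit:
arm_command --plan "1 0 0 -0.0231 0 0 0;1 0 0 -0.0134 0 0 0;1 -0.0933 0 0 0 0 0;1 -0.0933 0 0 0 0 0;1 -0.0933 0 0 0 0 0;1 0 0 0.0134 0 0 0;1 0 0 0 0 0 0"

```text
clock: 19.65
eef_pos: [0.4974, 0.0968, 0.0572]
eef_rot: [[-1.0, 0.0, -0.002], [0.0, 1.0, -0.0], [0.002, -0.0, -1.0]]
force: [-0.8, -0.5, -0.1]
grip_width: -0.0001
gripper_force: 0.0
```

Emit:
arm_command --plan "1 0 0 0.0033 0 0 0;1 0 0 0.0033 0 0 0;1 0 0 0.0033 0 0 0;1 0 0 0.0033 0 0 0;1 0 0 0.0033 0 0 0;1 0 0 0.001 0 0 0;1 0 0 0 0 0 0"

```text
clock: 20.35
eef_pos: [0.4974, 0.0969, 0.054]
eef_rot: [[-1.0, 0.0, 0.0], [0.0, 1.0, -0.0], [-0.0, -0.0, -1.0]]
force: [-4.3, -1.0, 9.6]
grip_width: 0.0001
gripper_force: 5.0
```

Emit:
arm_command --plan "1 0 0 -0.0175 0 0 0;1 0 0 -0.0134 0 0 0;1 0 0.0733 0 0 0 0;1 0 0.0733 0 0 0 0;1 0 0 0.0134 0 0 0;1 0 0 0 0 0 0"

```text
clock: 20.95
eef_pos: [0.4974, 0.1408, 0.0577]
eef_rot: [[-1.0, -0.001, -0.001], [-0.001, 1.0, -0.001], [0.001, -0.001, -1.0]]
force: [-0.6, -0.4, 0.2]
grip_width: 0.0003
gripper_force: 0.0
```

Emit:
arm_command --plan "1 0 0 0.0033 0 0 0;1 0 0 0.0033 0 0 0;1 0 0 0.0033 0 0 0;1 0 0 0.0033 0 0 0;1 0 0 0.0033 0 0 0;1 0 0 0.001 0 0 0;1 0 0 0 0 0 0"

```text
clock: 21.65
eef_pos: [0.4979, 0.1405, 0.054]
eef_rot: [[-1.0, 0.0, 0.001], [0.0, 1.0, -0.001], [-0.001, -0.001, -1.0]]
force: [-3.4, -0.4, 10.0]
grip_width: 0.0001
gripper_force: 4.7
```

Emit:
arm_command --plan "1 0 0 -0.0175 0 0 0;1 0 0 -0.0134 0 0 0;1 0.0933 0 0 0 0 0;1 0.0933 0 0 0 0 0;1 0.0933 0 0 0 0 0;1 0 0 0.0134 0 0 0;1 0 0 0 0 0 0"

```text
clock: 22.35
eef_pos: [0.4135, 0.1409, 0.058]
eef_rot: [[-1.0, -0.0, -0.0], [-0.0, 1.0, -0.0], [0.0, -0.0, -1.0]]
force: [1.3, -0.4, 0.2]
grip_width: -0.0001
gripper_force: 0.0
```

Emit:
arm_command --plan "1 0 0 0.0033 0 0 0;1 0 0 0.0033 0 0 0;1 0 0 0.0033 0 0 0;1 0 0 0.0033 0 0 0;1 0 0 0.0033 0 0 0;1 0 0 0.001 0 0 0;1 0 0 0 0 0 0"

```text
clock: 23.05
eef_pos: [0.4145, 0.1409, 0.0539]
eef_rot: [[-1.0, 0.0, 0.001], [0.0, 1.0, -0.0], [-0.001, -0.0, -1.0]]
force: [-3.4, -0.7, 11.1]
grip_width: -0.0002
gripper_force: 5.5
```

All four corners of plate 1 held firm at z≈0.054, so it is sound and goes in the green tray. Picking it up now.

```bash
python3 -c "
from m import *
x,y,z=env.state()['eef_pos']
plan(-1,(x,y,.10,180,3),(.458,.1185,.10,180,4),(.458,.1185,.0385,180,5))"
```

```text
12
-1 -0.0001 -0 -0.0512 -0 0.0002 -0;-1 -0 -0 -0.0512 -0 0.0002 -0;-1 -0 -0 -0.0512 -0 0.0002 -0;-1 -0.0363 -0.0187 0 0 0 -0;-1 -0.0363 -0.0187 0 0 0 -0;-1 -0.0363 -0.0187 0 0 0 -0;-1 -0.0363 -0.0187 0 0 0 -0;-1 -0 -0 0.041 0 0 0;-1 -0 -0 0.041 0 0 0;-1 -0 -0 0.041 0 0 0;-1 -0 -0 0.041 0 0 0;-1 -0 -0 0.041 0 0 0
```

Emit:
arm_command --plan "1 0 0 -0.0512 0 0 0;-1 0 0 -0.0512 0 0 0;-1 0 0 -0.0512 0 0 0;-1 -0.0363 -0.0187 0 0 0 0;-1 -0.0363 -0.0187 0 0 0 0;-1 -0.0363 -0.0187 0 0 0 0;-1 -0.0363 -0.0187 0 0 0 0;-1 0 0 0.041 0 0 0;-1 0 0 0.041 0 0 0;-1 0 0 0.041 0 0 0;-1 0 0 0.041 0 0 0;-1 0 0 0.0375 0 0 0;-1 0 0 0 0 0 0;1 0 0 0 0 0 0;1 0 0 0 0 0 0;1 0 0 0 0 0 0;1 0 0 0 0 0 0;1 0 0 0 0 0 0" --grip_force 90

```text
clock: 24.85
eef_pos: [0.4585, 0.1185, 0.0398]
eef_rot: [[-1.0, 0.0, 0.002], [0.0, 1.0, -0.0], [-0.002, -0.0, -1.0]]
force: [-1.2, -0.1, 5.0]
grip_width: 0.0534
gripper_force: 94.9
```

```bash
python3 -c "
from m import *
x,y,z=env.state()['eef_pos']
plan(1,(x,y,.20,180,4),(.44,-.12,.20,135,8),(.417,-.3475,.20,91,7));print()
"
```

```text
19
1 -0.0003 -0 -0.1335 -0 0.0003 -0;1 -0.0002 -0 -0.1335 -0 0.0003 -0;1 -0.0002 -0 -0.1335 -0 0.0003 -0;1 -0.0001 -0 -0.1335 -0 0.0003 -0;1 0.0077 -0.0994 -0 -0 -0 0.0491;1 -0.0021 -0.0997 -0 -0 -0 0.0491;1 -0.0118 -0.099 -0 -0 -0 0.0491;1 -0.0215 -0.0973 -0 -0 -0 0.0491;1 -0.0309 -0.0948 -0 -0 -0 0.0491;1 -0.0401 -0.0913 -0 -0 -0 0.0491;1 -0.0488 -0.0869 -0 -0 -0 0.0491;1 -0.0571 -0.0817 -0 -0 -0 0.0491;1 -0.0689 -0.0843 -0 0 -0 0.0549;1 -0.0777 -0.0763 -0 0 -0 0.0549;1 -0.0856 -0.0673 -0 0 -0 0.0549;1 -0.0924 -0.0576 -0 0 -0 0.0549;1 -0.0982 -0.0471 -0 0 -0 0.0549;1 -0.1027 -0.0361 -0 0 -0 0.0549;1 -0.1061 -0.0246 -0 0 -0 0.0549
```

Emit:
arm_command --plan "1 0 0 -0.1335 0 0 0;1 0 0 -0.1335 0 0 0;1 0 0 -0.1335 0 0 0;1 0 0 -0.1335 0 0 0;1 0.0077 -0.0994 0 0 0 0.0491;1 -0.0021 -0.0997 0 0 0 0.0491;1 -0.0118 -0.099 0 0 0 0.0491;1 -0.0215 -0.0973 0 0 0 0.0491;1 -0.0309 -0.0948 0 0 0 0.0491;1 -0.0401 -0.0913 0 0 0 0.0491;1 -0.0488 -0.0869 0 0 0 0.0491;1 -0.0571 -0.0817 0 0 0 0.0491;1 -0.0689 -0.0843 0 0 0 0.0549;1 -0.0777 -0.0763 0 0 0 0.0549;1 -0.0856 -0.0673 0 0 0 0.0549;1 -0.0924 -0.0576 0 0 0 0.0549;1 -0.0982 -0.0471 0 0 0 0.0549;1 -0.1027 -0.0361 0 0 0 0.0549;1 -0.1061 -0.0246 0 0 0 0.0549;1 0 0 0 0 0 0"

```text
clock: 26.85
eef_pos: [0.4155, -0.3515, 0.1989]
eef_rot: [[-0.011, 1.0, 0.001], [1.0, 0.011, -0.003], [-0.003, 0.001, -1.0]]
force: [0.0, 1.0, -0.7]
grip_width: 0.0534
gripper_force: 95.5
```

```bash
python3 -c "
from m import *
s=env.state();print(s['eef_pos'],s['force'],s['grip_width'])
plan(1,(.417,-.3475,.05,91,5),(.417,-.3475,.02,91,3),(.417,-.3475,.0165,91,2));print()
"
```

```text
[ 0.41545282 -0.35150728  0.19890485] [ 0.00893205  0.9661225  -0.71664072] 0.05341153691989862
10
1 0.0029 0.001 0.0993 0.0001 0.0003 -0.0006;1 0.0029 0.001 0.0993 0.0001 0.0003 -0.0006;1 0.0028 0.001 0.0993 0.0001 0.0003 -0.0006;1 0.0028 0.001 0.0993 0.0001 0.0003 -0.0006;1 0.0027 0.0011 0.0993 0.0001 0.0003 -0.0006;1 0 0 0.0333 -0 0 0;1 0 0 0.0333 -0 0 0;1 0 0 0.0333 -0 0 0;1 0 0 0.0058 0 -0 0;1 0 0 0.0058 0 -0 0
```

Emit:
arm_command --plan "1 0.001 0.0005 0.0993 0 0 0;1 0.001 0.0005 0.0993 0 0 0;1 0.001 0.0005 0.0993 0 0 0;1 0.001 0.0005 0.0993 0 0 0;1 0.001 0.0005 0.0993 0 0 0;1 0 0 0.0333 0 0 0;1 0 0 0.0333 0 0 0;1 0 0 0.0333 0 0 0;1 0 0 0.005 0 0 0;1 0 0 0.005 0 0 0;1 0 0 0 0 0 0"

```text
clock: 27.95
eef_pos: [0.4169, -0.3466, 0.0175]
eef_rot: [[-0.016, 1.0, 0.001], [1.0, 0.016, -0.001], [-0.001, 0.001, -1.0]]
force: [1.4, -0.9, -2.0]
grip_width: 0.0535
gripper_force: 95.4
```

Emit:
arm_command --plan "1 0 0 0.0033 0 0 0;1 0 0 0 0 0 0"

```text
clock: 28.15
eef_pos: [0.4167, -0.3464, 0.0162]
eef_rot: [[-0.016, 1.0, 0.001], [1.0, 0.016, -0.001], [-0.001, 0.001, -1.0]]
force: [0.1, -0.6, -1.5]
grip_width: 0.0536
gripper_force: 95.4
```

Emit:
arm_command --plan "1 0 0 0.0033 0 0 0;1 0 0 0.0033 0 0 0;1 0 0 0 0 0 0"

```text
clock: 28.45
eef_pos: [0.4166, -0.3463, 0.0148]
eef_rot: [[-0.016, 1.0, 0.001], [1.0, 0.016, -0.001], [-0.001, 0.001, -1.0]]
force: [-1.1, 0.9, 6.6]
grip_width: 0.0535
gripper_force: 96.3
```

Emit:
arm_command --plan "-0.5 0 0 0 0 0 0;-0.5 0 0 0 0 0 0;-0.5 0 0 0 0 0 0;-0.5 0 0 0 0 0 0;-0.5 0 0 -0.04 0 0 0;-0.5 0 0 -0.1 0 0 0;-0.5 0 0 -0.15 0 0 0;-1 0 0 -0.15 0 0 0;-1 0 0 -0.15 0 0 0;-1 0 0 0 0 0 0"

```text
clock: 29.45
eef_pos: [0.4195, -0.3492, 0.1988]
eef_rot: [[-0.016, 1.0, 0.009], [1.0, 0.017, -0.01], [-0.01, 0.009, -1.0]]
force: [0.8, -0.9, 0.3]
grip_width: 0.0852
gripper_force: 0.0
```

```bash
python3 -c "
from m import *
s=env.state();print(s['eef_pos'],s['force'],s['grip_width'])
plan(-1,(.60,-.151,.20,169,0))
"
```

```text
[ 0.41953446 -0.3492122   0.19884604] [ 0.78911186 -0.86336078  0.26625975] 0.08521227051911806
10
-1 0.0651 0.0612 -0.0005 0 0.0007 -0.0681;-1 0.0561 0.0695 -0.0004 0 0.0007 -0.0681;-1 0.0462 0.0765 -0.0003 0 0.0007 -0.0681;-1 0.0354 0.0821 -0.0003 0 0.0007 -0.0681;-1 0.0239 0.0861 -0.0002 0 0.0007 -0.0681;-1 0.012 0.0885 -0.0002 0 0.0007 -0.0681;-1 -0.0002 0.0894 -0.0002 0 0.0007 -0.0681;-1 -0.0123 0.0885 -0.0002 0 0.0007 -0.0681;-1 -0.0242 0.086 -0.0003 0 0.0007 -0.0681;-1 -0.0356 0.0819 -0.0003 0 0.0007 -0.0681
```

Emit:
arm_command --plan "-1 0.0651 0.0612 0 0 0 -0.0681;-1 0.0561 0.0695 0 0 0 -0.0681;-1 0.0462 0.0765 0 0 0 -0.0681;-1 0.0354 0.0821 0 0 0 -0.0681;-1 0.0239 0.0861 0 0 0 -0.0681;-1 0.012 0.0885 0 0 0 -0.0681;-1 0 0.0894 0 0 0 -0.0681;-1 -0.0123 0.0885 0 0 0 -0.0681;-1 -0.0242 0.086 0 0 0 -0.0681;-1 -0.0356 0.0819 0 0 0 -0.0681;-1 0 0 0 0 0 0;-1 0 0 0 0 0 0"

```text
clock: 30.65
eef_pos: [0.5968, -0.1475, 0.1907]
eef_rot: [[-0.982, 0.191, -0.001], [0.191, 0.982, -0.0], [0.001, -0.0, -1.0]]
force: [-0.4, -1.1, -0.3]
grip_width: 0.0853
gripper_force: 0.0
```

Run:
```python
from m import *
from p import *
f=optics.grab_frame("wrist");g=optics.grab_frame("top");print(env.state()["eef_pos"])
cv2.imwrite("pics/q1.png",np.hstack([cv2.resize(f["image"],(400,480)),cv2.resize(g["image"][130:310,330:530],(400,360)).repeat(1,0)[:360].copy() if 0 else cv2.resize(g["image"][70:310,320:520],(400,480))]))
print(pfind(f,.658,-.151),pfind(g,.65,.183))
```

```text
[ 0.5962 -0.1484  0.1908]
[658.7, -151.5, 98.6, 54.3, -11.1] [647.5, 184.2, 98.1, 54.6, -1.1]
```

View pics/q1.png

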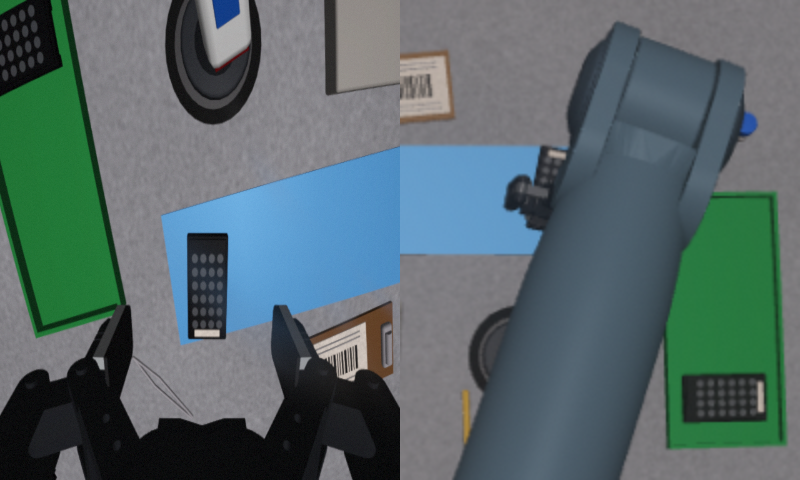

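Plate 1 lies flat in the green tray at (723,398) and the reader still stands. Plate 2 is unmoved.

```bash
python3 -c "
from m import *
plan(-1,(.659,-.1515,.07,169,4),(.659,-.1515,.0105,169,5))"
```

```text
9
-1 -0.0519 0.0076 0.1006 -0 -0.0001 -0.0003;-1 -0.0519 0.0076 0.1006 -0 -0.0001 -0.0003;-1 -0.0519 0.0075 0.1006 -0 -0.0001 -0.0003;-1 -0.0519 0.0075 0.1006 -0 -0.0001 -0.0003;-1 0 0 0.0397 0 0 0;-1 0 0 0.0397 0 0 0;-1 0 0 0.0397 0 0 0;-1 0 0 0.0397 0 0 0;-1 0 0 0.0397 0 0 0
```

Emit:
arm_command --plan "-1 -0.0519 0.0076 0.1006 0 0 0;-1 -0.0519 0.0076 0.1006 0 0 0;-1 -0.0519 0.0076 0.1006 0 0 0;-1 -0.0519 0.0076 0.1006 0 0 0;-1 0 0 0.0397 0 0 0;-1 0 0 0.0397 0 0 0;-1 0 0 0.0397 0 0 0;-1 0 0 0.0397 0 0 0;-1 0 0 0.0397 0 0 0;-1 0 0 0 0 0 0;1 0 0 0 0 0 0;1 0 0 0 0 0 0;1 0 0 0 0 0 0;1 0 0 0 0 0 0;1 0 0 0 0 0 0" --grip_force 90

```text
clock: 32.25
eef_pos: [0.661, -0.1512, 0.0122]
eef_rot: [[-0.982, 0.191, 0.003], [0.191, 0.982, -0.001], [-0.003, -0.0, -1.0]]
force: [0.0, 0.1, 6.6]
grip_width: 0.0532
gripper_force: 95.2
```

Run:
```python
from m import *
x,y,z=env.state()["eef_pos"];print(x,y,z)
plan(1,(x,y,.08,169,2),(.62,0,.08,176,4),(.459,.118,.08,180,5),(.459,.118,.045,180,2),(.459,.118,.0405,180,3))
```

```text
0.6610320844278834 -0.15120916533447457 0.012236954872647645
16
1 -0.0003 -0 -0.1129 -0.0001 0.0007 -0.0001;1 -0.0002 -0 -0.1129 -0.0001 0.0007 -0.0001;1 0.0576 0.1172 0 0 -0 -0.0153;1 0.054 0.1189 0 0 -0 -0.0153;1 0.0503 0.1205 0 0 -0 -0.0153;1 0.0466 0.1219 0 0 -0 -0.0153;1 0.1126 0.071 0 -0 -0 -0.007;1 0.1116 0.0726 0 -0 -0 -0.007;1 0.1105 0.0741 0 -0 -0 -0.007;1 0.1095 0.0756 0 -0 -0 -0.007;1 0.1084 0.0772 0 -0 -0 -0.007;1 0 0 0.0583 -0 -0 -0;1 0 0 0.0583 -0 -0 -0;1 0 0 0.005 0 0 -0;1 0 0 0.005 0 0 -0;1 0 0 0.005 0 0 -0
```

Emit:
arm_command --plan "1 0 0 -0.1129 0 0 0;1 0 0 -0.1129 0 0 0;1 0.0576 0.1172 0 0 0 -0.0153;1 0.054 0.1189 0 0 0 -0.0153;1 0.0503 0.1205 0 0 0 -0.0153;1 0.0466 0.1219 0 0 0 -0.0153;1 0.1126 0.071 0 0 0 -0.007;1 0.1116 0.0726 0 0 0 -0.007;1 0.1105 0.0741 0 0 0 -0.007;1 0.1095 0.0756 0 0 0 -0.007;1 0.1084 0.0772 0 0 0 -0.007;1 0 0 0.058 0 0 0;1 0 0 0.058 0 0 0;1 0 0 0.005 0 0 0;1 0 0 0.005 0 0 0;1 0 0 0 0 0 0"

```text
clock: 33.85
eef_pos: [0.4584, 0.1183, 0.0409]
eef_rot: [[-1.0, 0.0, 0.001], [0.0, 1.0, -0.0], [-0.001, -0.0, -1.0]]
force: [-0.5, 0.2, -2.2]
grip_width: 0.0536
gripper_force: 95.0
```

Emit:
arm_command --plan "1 0 0 0.0033 0 0 0;1 0 0 0 0 0 0"

```text
clock: 34.05
eef_pos: [0.4589, 0.1183, 0.0402]
eef_rot: [[-1.0, 0.0, 0.002], [0.0, 1.0, 0.0], [-0.002, 0.0, -1.0]]
force: [0.7, -0.2, 1.7]
grip_width: 0.0536
gripper_force: 95.2
```

Emit:
arm_command --plan "-1 0 0 0 0 0 0;-1 0 0 0 0 0 0;-1 0 0 0 0 0 0;-1 0 0 0 0 0 0;-1 0 0 -0.05 0 0 0;-1 0 0 -0.15 0 0 0;1 0 0 0 0 0 0;1 0.074 -0.035 0 0 0 0;1 0.074 -0.035 0 0 0 0;1 0 0 0 0 0 0;1 0 0 0 0 0 0;1 0 0 0 0 0 0;1 0 0 0 0 0 0"

```text
clock: 35.35
eef_pos: [0.4146, 0.0977, 0.0996]
eef_rot: [[-1.0, -0.0, 0.001], [-0.0, 1.0, 0.0], [-0.001, 0.0, -1.0]]
force: [0.5, -0.7, -0.1]
grip_width: 0.0003
gripper_force: 0.0
```

```bash
python3 -c "
from m import *
s=env.state();print(s['eef_pos'],s['grip_width'])
plan(1,(.4145,.0972,.0587,180,4))"
```

```text
[0.41455355 0.0976553  0.0996294 ] 0.0002872050257055716
4
1 0.0001 -0.0004 0.0341 0 0.0001 0;1 0.0001 -0.0004 0.0341 0 0.0001 0;1 0.0001 -0.0004 0.0341 0 0.0001 0;1 0.0001 -0.0004 0.0341 0 0.0001 0
```

Emit:
arm_command --plan "1 0 0 0.0341 0 0 0;1 0 0 0.0341 0 0 0;1 0 0 0.0341 0 0 0;1 0 0 0.0341 0 0 0;1 0 0 0 0 0 0;1 0 0 0.0033 0 0 0;1 0 0 0.0033 0 0 0;1 0 0 0.0033 0 0 0;1 0 0 0.0033 0 0 0;1 0 0 0.0033 0 0 0;1 0 0 0.001 0 0 0;1 0 0 0 0 0 0"

```text
clock: 36.55
eef_pos: [0.4137, 0.0974, 0.054]
eef_rot: [[-1.0, -0.0, 0.001], [-0.0, 1.0, -0.0], [-0.001, -0.0, -1.0]]
force: [-1.9, 0.4, 6.4]
grip_width: -0.0002
gripper_force: 3.1
```

Emit:
arm_command --plan "1 0 0 -0.0175 0 0 0;1 0 0 -0.0134 0 0 0;1 -0.0933 0 0 0 0 0;1 -0.0933 0 0 0 0 0;1 -0.0933 0 0 0 0 0;1 0 0 0.0134 0 0 0;1 0 0 0 0 0 0"

```text
clock: 37.25
eef_pos: [0.4973, 0.0973, 0.0582]
eef_rot: [[-1.0, 0.0, -0.001], [0.0, 1.0, -0.0], [0.001, -0.0, -1.0]]
force: [-0.1, 1.6, 0.1]
grip_width: 0.0002
gripper_force: 0.0
```

Emit:
arm_command --plan "1 0 0 0.0033 0 0 0;1 0 0 0.0033 0 0 0;1 0 0 0.0033 0 0 0;1 0 0 0.0033 0 0 0;1 0 0 0.0033 0 0 0;1 0 0 0.001 0 0 0;1 0 0 0 0 0 0"

```text
clock: 37.95
eef_pos: [0.4971, 0.0974, 0.054]
eef_rot: [[-1.0, -0.0, -0.0], [-0.0, 1.0, -0.0], [0.0, -0.0, -1.0]]
force: [-2.4, -0.4, 6.2]
grip_width: -0.0
gripper_force: 3.3
```

Emit:
arm_command --plan "1 0 0 -0.0175 0 0 0;1 0 0 -0.0134 0 0 0;1 0 0.0733 0 0 0 0;1 0 0.0733 0 0 0 0;1 0 0 0.0134 0 0 0;1 0 0 0 0 0 0"

```text
clock: 38.55
eef_pos: [0.4971, 0.1414, 0.0582]
eef_rot: [[-1.0, -0.001, -0.001], [-0.001, 1.0, -0.001], [0.001, -0.001, -1.0]]
force: [-0.2, -0.8, -0.1]
grip_width: -0.0001
gripper_force: 0.0
```

Emit:
arm_command --plan "1 0 0 0.0033 0 0 0;1 0 0 0.0033 0 0 0;1 0 0 0.0033 0 0 0;1 0 0 0.0033 0 0 0;1 0 0 0.0033 0 0 0;1 0 0 0.001 0 0 0;1 0 0 0 0 0 0"

```text
clock: 39.25
eef_pos: [0.4975, 0.1411, 0.054]
eef_rot: [[-1.0, 0.0, 0.0], [0.0, 1.0, -0.001], [-0.0, -0.001, -1.0]]
force: [-0.6, -1.0, 6.6]
grip_width: -0.0003
gripper_force: 3.0
```

Emit:
arm_command --plan "1 0 0 -0.0175 0 0 0;1 0 0 -0.0134 0 0 0;1 0.0933 0 0 0 0 0;1 0.0933 0 0 0 0 0;1 0.0933 0 0 0 0 0;1 0 0 0.0134 0 0 0;1 0 0 0 0 0 0"

```text
clock: 39.95
eef_pos: [0.4131, 0.1414, 0.0585]
eef_rot: [[-1.0, -0.0, 0.0], [-0.0, 1.0, -0.0], [-0.0, -0.0, -1.0]]
force: [-0.2, 0.4, -0.1]
grip_width: -0.0001
gripper_force: 0.0
```

Emit:
arm_command --plan "1 0 0 0.0033 0 0 0;1 0 0 0.0033 0 0 0;1 0 0 0.0033 0 0 0;1 0 0 0.0033 0 0 0;1 0 0 0.0033 0 0 0;1 0 0 0.001 0 0 0;1 0 0 0 0 0 0"

```text
clock: 40.65
eef_pos: [0.4139, 0.1414, 0.054]
eef_rot: [[-1.0, -0.0, 0.001], [-0.0, 1.0, -0.0], [-0.001, -0.0, -1.0]]
force: [-1.8, -0.1, 7.9]
grip_width: 0.0001
gripper_force: 3.5
```

Plate 2 is also firm at all four corners, so it goes in the green tray.

Emit:
arm_command --plan "1 0 0 -0.0512 0 0 0;-1 0 0 -0.0512 0 0 0;-1 0 0 -0.0512 0 0 0;-1 -0.0375 -0.0187 0 0 0 0;-1 -0.0375 -0.0187 0 0 0 0;-1 -0.0375 -0.0187 0 0 0 0;-1 -0.0375 -0.0187 0 0 0 0;-1 0 0 0.041 0 0 0;-1 0 0 0.041 0 0 0;-1 0 0 0.041 0 0 0;-1 0 0 0.041 0 0 0;-1 0 0 0.0375 0 0 0;-1 0 0 0 0 0 0;1 0 0 0 0 0 0;1 0 0 0 0 0 0;1 0 0 0 0 0 0;1 0 0 0 0 0 0;1 0 0 0 0 0 0"

```text
clock: 42.45
eef_pos: [0.4595, 0.119, 0.0402]
eef_rot: [[-1.0, -0.0, 0.002], [-0.0, 1.0, -0.0], [-0.002, -0.0, -1.0]]
force: [-1.3, -1.0, 5.5]
grip_width: 0.0538
gripper_force: 94.9
```

```bash
python3 -c "
from m import *
s=env.state();x,y,z=s['eef_pos'];print(x,y,z,s['grip_width'],s['force'])
plan(1,(x,y,.20,180,4),(.47,-.12,.20,135,8),(.509,-.346,.20,91,7))
"
```

```text
0.45950464410654857 0.11902229241997245 0.04023233784480483 0.0537755035681526 [-1.2576206  -0.95013619  5.5312903 ]
19
1 -0.0003 -0 -0.1331 -0 0.0003 0;1 -0.0002 -0 -0.1331 -0 0.0003 0;1 -0.0002 -0 -0.1331 -0 0.0003 0;1 -0.0001 -0 -0.1331 -0 0.0003 0;1 -0.0044 -0.0996 -0 0 -0 0.0491;1 -0.0141 -0.0987 -0 0 -0 0.0491;1 -0.0237 -0.0968 0 0 -0 0.0491;1 -0.0331 -0.094 0 0 -0 0.0491;1 -0.0422 -0.0903 0 0 -0 0.0491;1 -0.0508 -0.0858 0 0 -0 0.0491;1 -0.059 -0.0804 0 0 -0 0.0491;1 -0.0666 -0.0742 0 0 -0 0.0491;1 -0.0892 -0.063 0 -0 0 0.0549;1 -0.0956 -0.0528 0 -0 0 0.0549;1 -0.1008 -0.042 0 -0 0 0.0549;1 -0.1048 -0.0307 0 -0 0 0.0549;1 -0.1075 -0.0191 0 -0 0 0.0549;1 -0.109 -0.0072 0 -0 0 0.0549;1 -0.1091 0.0048 0 -0 0 0.0549
```

Emit:
arm_command --plan "1 0 0 -0.1331 0 0 0;1 0 0 -0.1331 0 0 0;1 0 0 -0.1331 0 0 0;1 0 0 -0.1331 0 0 0;1 -0.0044 -0.0996 0 0 0 0.0491;1 -0.0141 -0.0987 0 0 0 0.0491;1 -0.0237 -0.0968 0 0 0 0.0491;1 -0.0331 -0.094 0 0 0 0.0491;1 -0.0422 -0.0903 0 0 0 0.0491;1 -0.0508 -0.0858 0 0 0 0.0491;1 -0.059 -0.0804 0 0 0 0.0491;1 -0.0666 -0.0742 0 0 0 0.0491;1 -0.0892 -0.063 0 0 0 0.0549;1 -0.0956 -0.0528 0 0 0 0.0549;1 -0.1008 -0.042 0 0 0 0.0549;1 -0.1048 -0.0307 0 0 0 0.0549;1 -0.1075 -0.0191 0 0 0 0.0549;1 -0.109 -0.0072 0 0 0 0.0549;1 -0.1091 0.0048 0 0 0 0.0549;1 0 0 0 0 0 0"

```text
clock: 44.45
eef_pos: [0.5082, -0.3501, 0.1984]
eef_rot: [[-0.012, 1.0, 0.001], [1.0, 0.012, -0.002], [-0.002, 0.001, -1.0]]
force: [0.2, 0.2, -0.0]
grip_width: 0.0535
gripper_force: 95.6
```

Emit:
arm_command --plan "1 0 0 0.0993 0 0 0;1 0 0 0.0993 0 0 0;1 0 0 0.0993 0 0 0;1 0 0 0.0993 0 0 0;1 0 0 0.0993 0 0 0;1 0 0 0.0333 0 0 0;1 0 0 0 0 0 0"

```text
clock: 45.15
eef_pos: [0.5065, -0.3444, 0.0384]
eef_rot: [[-0.018, 1.0, -0.003], [1.0, 0.018, 0.003], [0.003, -0.003, -1.0]]
force: [-0.4, 0.1, -0.6]
grip_width: 0.0534
gripper_force: 95.5
```

Emit:
arm_command --plan "1 0 0 0.0333 0 0 0;1 0 0 0.0303 0 0 0;1 0 0 0.005 0 0 0;1 0 0 0 0 0 0;1 0 0 0.0033 0 0 0;1 0 0 0 0 0 0"

```text
clock: 45.75
eef_pos: [0.5081, -0.3463, 0.0186]
eef_rot: [[-0.017, 1.0, 0.001], [1.0, 0.017, -0.001], [-0.001, 0.001, -1.0]]
force: [-1.1, -0.4, 0.1]
grip_width: 0.0529
gripper_force: 95.5
```

Emit:
arm_command --plan "1 0 0 0.0033 0 0 0;1 0 0 0 0 0 0"

```text
clock: 45.95
eef_pos: [0.5079, -0.3461, 0.0173]
eef_rot: [[-0.017, 1.0, 0.0], [1.0, 0.017, -0.0], [-0.0, 0.0, -1.0]]
force: [-0.2, 0.0, -1.6]
grip_width: 0.0532
gripper_force: 95.5
```

Emit:
arm_command --plan "1 0 0 0.0033 0 0 0;1 0 0 0.0033 0 0 0;1 0 0 0 0 0 0"

```text
clock: 46.25
eef_pos: [0.5079, -0.3461, 0.0153]
eef_rot: [[-0.017, 1.0, 0.0], [1.0, 0.017, -0.0], [-0.0, 0.0, -1.0]]
force: [0.1, 0.0, 0.1]
grip_width: 0.0532
gripper_force: 95.7
```

Emit:
arm_command --plan "1 0 0 0.002 0 0 0;1 0 0 0 0 0 0"

```text
clock: 46.45
eef_pos: [0.5079, -0.3461, 0.0153]
eef_rot: [[-0.017, 1.0, 0.0], [1.0, 0.017, -0.0], [-0.0, 0.0, -1.0]]
force: [-1.5, 1.5, 4.5]
grip_width: 0.0533
gripper_force: 96.2
```

Emit:
arm_command --plan "-0.5 0 0 0 0 0 0;-0.5 0 0 0 0 0 0;-0.5 0 0 0 0 0 0;-0.5 0 0 0 0 0 0;-0.5 0 0 -0.04 0 0 0;-0.5 0 0 -0.1 0 0 0;-0.5 0 0 -0.15 0 0 0;-1 0 0 -0.15 0 0 0;-1 0 0 -0.15 0 0 0;-1 0 0 0 0 0 0"

```text
clock: 47.45
eef_pos: [0.5113, -0.3489, 0.2005]
eef_rot: [[-0.017, 1.0, 0.011], [1.0, 0.017, -0.009], [-0.009, 0.011, -1.0]]
force: [1.4, -1.5, 0.0]
grip_width: 0.0852
gripper_force: 0.0
```

```bash
python3 -c "
from m import *
from p import *
g=optics.grab_frame('top');print(pfind(g,.65,.183))
s=env.state();x,y,z=s['eef_pos'];print(x,y,z)
plan(-1,(.595,.184,.20,179,14))
"
```

```text
[647.5, 184.2, 98.1, 54.6, -1.1]
0.5101824001481203 -0.34798758473937397 0.19699971405692496
14
-1 0.1263 0.0223 -0.0014 0 0.0004 -0.0549;-1 0.1231 0.036 -0.0013 0 0.0004 -0.0549;-1 0.1184 0.0493 -0.0012 0 0.0004 -0.0549;-1 0.1123 0.062 -0.0011 0 0.0004 -0.0549;-1 0.1048 0.0739 -0.001 0 0.0004 -0.0549;-1 0.0961 0.0849 -0.0009 0 0.0004 -0.0549;-1 0.0862 0.0949 -0.0009 0 0.0004 -0.0549;-1 0.0753 0.1038 -0.0008 0 0.0004 -0.0549;-1 0.0635 0.1114 -0.0008 0 0.0004 -0.0549;-1 0.0509 0.1177 -0.0007 0 0.0004 -0.0549;-1 0.0377 0.1226 -0.0007 0 0.0004 -0.0549;-1 0.0241 0.126 -0.0007 0 0.0004 -0.0549;-1 0.0101 0.1279 -0.0007 0 0.0004 -0.0549;-1 -0.004 0.1282 -0.0007 0 0.0004 -0.0549
```

Emit:
arm_command --plan "-1 0.1263 0.0223 0 0 0 -0.0549;-1 0.1231 0.036 0 0 0 -0.0549;-1 0.1184 0.0493 0 0 0 -0.0549;-1 0.1123 0.062 0 0 0 -0.0549;-1 0.1048 0.0739 0 0 0 -0.0549;-1 0.0961 0.0849 0 0 0 -0.0549;-1 0.0862 0.0949 0 0 0 -0.0549;-1 0.0753 0.1038 0 0 0 -0.0549;-1 0.0635 0.1114 0 0 0 -0.0549;-1 0.0509 0.1177 0 0 0 -0.0549;-1 0.0377 0.1226 0 0 0 -0.0549;-1 0.0241 0.126 0 0 0 -0.0549;-1 0.0101 0.1279 0 0 0 -0.0549;-1 -0.004 0.1282 0 0 0 -0.0549;-1 0 0 0 0 0 0;-1 0 0 0 0 0 0"

```text
clock: 49.1
eef_pos: [0.5918, 0.1865, 0.1905]
eef_rot: [[-1.0, 0.016, -0.002], [0.016, 1.0, -0.001], [0.002, -0.001, -1.0]]
force: [0.3, -0.1, 0.3]
grip_width: 0.0851
gripper_force: 0.0
```

Run:
```python
from m import *
from p import *
f=optics.grab_frame("wrist");g=optics.grab_frame("top");print(env.state()["eef_pos"])
cv2.imwrite("pics/q2.png",np.hstack([cv2.resize(f["image"],(400,480)),cv2.resize(g["image"][70:310,320:520],(400,480))]))
print(pfind(f,.649,.1835))
plan(-1,(.650,.1835,.07,179,5),(.650,.1835,.0105,179,5))
```

```text
[0.592 0.185 0.191]
[649.6, 183.8, 98.9, 54.1, -1.5]
10
-1 -0.0388 -0.0002 0.0806 -0.0001 -0.0001 -0.0001;-1 -0.0387 -0.0002 0.0806 -0.0001 -0.0001 -0.0001;-1 -0.0387 -0.0003 0.0806 -0.0001 -0.0001 -0.0001;-1 -0.0387 -0.0003 0.0806 -0.0001 -0.0001 -0.0001;-1 -0.0387 -0.0003 0.0806 -0.0001 -0.0001 -0.0001;-1 0 -0 0.0397 -0 -0 -0;-1 0 -0 0.0397 -0 -0 -0;-1 0 -0 0.0397 -0 -0 -0;-1 0 -0 0.0397 -0 -0 -0;-1 0 -0 0.0397 -0 -0 -0
```

View pics/q2.png

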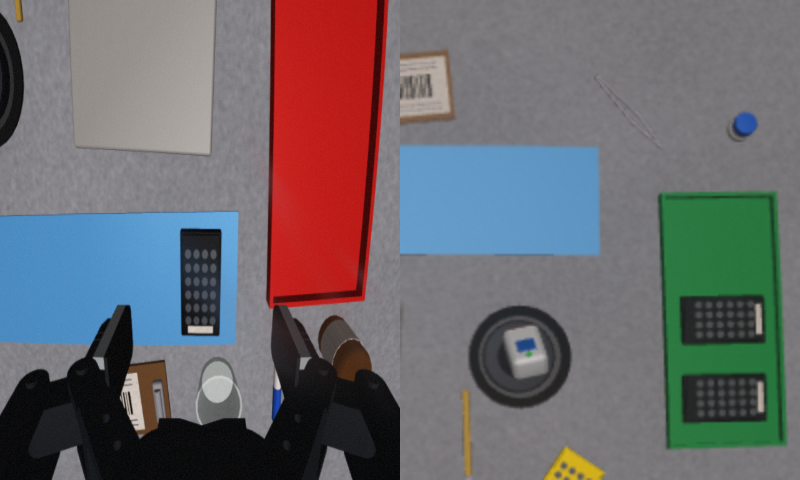

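Green tray holds plates 1 and 2 flat at (722,319) and (723,398). Plate 3 is unmoved at (201,282) in the wrist view.

Emit:
arm_command --plan "-1 -0.0387 0 0.0806 0 0 0;-1 -0.0387 0 0.0806 0 0 0;-1 -0.0387 0 0.0806 0 0 0;-1 -0.0387 0 0.0806 0 0 0;-1 -0.0387 0 0.0806 0 0 0;-1 0 0 0.0397 0 0 0;-1 0 0 0.0397 0 0 0;-1 0 0 0.0397 0 0 0;-1 0 0 0.0397 0 0 0;-1 0 0 0.0397 0 0 0;-1 0 0 0 0 0 0;1 0 0 0 0 0 0;1 0 0 0 0 0 0;1 0 0 0 0 0 0;1 0 0 0 0 0 0;1 0 0 0 0 0 0"

```text
clock: 50.8
eef_pos: [0.6519, 0.1852, 0.0127]
eef_rot: [[-1.0, 0.017, 0.003], [0.017, 1.0, 0.0], [-0.003, 0.0, -1.0]]
force: [-1.0, -0.1, 6.4]
grip_width: 0.0532
gripper_force: 95.0
```

Run:
```python
from m import *
x,y,z=env.state()["eef_pos"];print(x,y,z)
plan(1,(x,y,.08,179,2),(.459,.118,.08,180,6),(.459,.118,.045,180,2),(.459,.118,.0415,180,2))
```

```text
0.6518883704274764 0.1851617170482969 0.012735930764041259
12
1 -0.0003 0.0001 -0.1121 0.0001 0.0007 0.0001;1 -0.0002 0 -0.1121 0.0001 0.0007 0.0001;1 0.1065 -0.0392 0 0 -0 -0.0015;1 0.1066 -0.0389 0 0 -0 -0.0015;1 0.1067 -0.0386 0 0 -0 -0.0015;1 0.1068 -0.0382 0 0 -0 -0.0015;1 0.1069 -0.0379 0 0 -0 -0.0015;1 0.1071 -0.0376 0 0 -0 -0.0015;1 0 0 0.0583 -0 -0 -0;1 0 0 0.0583 -0 -0 -0;1 0 0 0.0058 -0 0 -0;1 0 0 0.0058 -0 0 -0
```

Emit:
arm_command --plan "1 0 0 -0.1121 0 0 0;1 0 0 -0.1121 0 0 0;1 0.1065 -0.0386 0 0 0 -0.0015;1 0.1066 -0.0386 0 0 0 -0.0015;1 0.1067 -0.0386 0 0 0 -0.0015;1 0.1068 -0.0382 0 0 0 -0.0015;1 0.1069 -0.0379 0 0 0 -0.0015;1 0.1071 -0.0376 0 0 0 -0.0015;1 0 0 0.058 0 0 0;1 0 0 0.058 0 0 0;1 0 0 0.005 0 0 0;1 0 0 0.005 0 0 0;1 0 0 0 0 0 0"

```text
clock: 52.1
eef_pos: [0.4581, 0.118, 0.041]
eef_rot: [[-1.0, -0.001, 0.0], [-0.001, 1.0, -0.0], [-0.0, -0.0, -1.0]]
force: [0.2, 0.3, -0.8]
grip_width: 0.0535
gripper_force: 94.9
```

Emit:
arm_command --plan "1 0 0 0.0033 0 0 0;1 0 0 0 0 0 0"

```text
clock: 52.3
eef_pos: [0.4586, 0.118, 0.0407]
eef_rot: [[-1.0, -0.001, 0.001], [-0.001, 1.0, 0.0], [-0.001, 0.0, -1.0]]
force: [-1.5, -0.3, 5.4]
grip_width: 0.053
gripper_force: 95.6
```

Emit:
arm_command --plan "-1 0 0 0 0 0 0;-1 0 0 0 0 0 0;-1 0 0 0 0 0 0;-1 0 0 0 0 0 0;-1 0 0 -0.05 0 0 0;-1 0 0 -0.15 0 0 0;1 0 0 0 0 0 0;1 0.074 -0.035 0 0 0 0;1 0.074 -0.035 0 0 0 0;1 0 0 0 0 0 0;1 0 0 0 0 0 0;1 0 0 0 0 0 0;1 0 0 0 0 0 0"

```text
clock: 53.6
eef_pos: [0.4145, 0.0971, 0.0997]
eef_rot: [[-1.0, -0.001, 0.001], [-0.001, 1.0, 0.0], [-0.001, 0.0, -1.0]]
force: [-0.2, 0.0, -0.4]
grip_width: -0.0004
gripper_force: 0.0
```

```bash
python3 -c "
from m import *
s=env.state();print(s['eef_pos'],s['grip_width'])
plan(1,(.4145,.0972,.0585,180,4))"
```

```text
[0.41454469 0.09705389 0.09972665] -0.00035059521482069887
4
1 0.0001 0.0001 0.0344 0 0.0001 0.0002;1 0.0001 0.0001 0.0344 0 0.0001 0.0002;1 0.0001 0.0001 0.0344 0 0.0001 0.0002;1 0 0.0001 0.0344 0 0.0001 0.0002
```

Emit:
arm_command --plan "1 0 0 0.0344 0 0 0;1 0 0 0.0344 0 0 0;1 0 0 0.0344 0 0 0;1 0 0 0.0344 0 0 0;1 0 0 0 0 0 0;1 0 0 0.0033 0 0 0;1 0 0 0.0033 0 0 0;1 0 0 0.0033 0 0 0;1 0 0 0.0033 0 0 0;1 0 0 0.0033 0 0 0;1 0 0 0.001 0 0 0;1 0 0 0 0 0 0"

```text
clock: 54.8
eef_pos: [0.4136, 0.0967, 0.0532]
eef_rot: [[-1.0, -0.001, 0.0], [-0.001, 1.0, -0.0], [-0.0, -0.0, -1.0]]
force: [-0.5, -0.3, -0.0]
grip_width: -0.0
gripper_force: 0.4
```

Emit:
arm_command --plan "1 0 0 -0.0175 0 0 0;1 0 0 -0.0134 0 0 0;1 -0.0933 0 0 0 0 0;1 -0.0933 0 0 0 0 0;1 -0.0933 0 0 0 0 0;1 0 0 0.0134 0 0 0;1 0 0 0 0 0 0"

```text
clock: 55.5
eef_pos: [0.4973, 0.0969, 0.0581]
eef_rot: [[-1.0, -0.001, -0.001], [-0.001, 1.0, -0.0], [0.001, -0.0, -1.0]]
force: [-0.9, -0.1, -0.3]
grip_width: 0.0002
gripper_force: 0.0
```

Emit:
arm_command --plan "1 0 0 0.0033 0 0 0;1 0 0 0.0033 0 0 0;1 0 0 0.0033 0 0 0;1 0 0 0.0033 0 0 0;1 0 0 0.0033 0 0 0;1 0 0 0.001 0 0 0;1 0 0 0 0 0 0"

```text
clock: 56.2
eef_pos: [0.4971, 0.0969, 0.054]
eef_rot: [[-1.0, -0.001, -0.0], [-0.001, 1.0, -0.0], [0.0, -0.0, -1.0]]
force: [-2.5, 0.7, 8.2]
grip_width: 0.0001
gripper_force: 4.3
```

Emit:
arm_command --plan "1 0 0 -0.0175 0 0 0;1 0 0 -0.0134 0 0 0;1 0 0.0733 0 0 0 0;1 0 0.0733 0 0 0 0;1 0 0 0.0134 0 0 0;1 0 0 0 0 0 0"

```text
clock: 56.8
eef_pos: [0.497, 0.1408, 0.0579]
eef_rot: [[-1.0, -0.002, -0.001], [-0.002, 1.0, -0.001], [0.001, -0.001, -1.0]]
force: [-0.2, 0.5, -1.1]
grip_width: 0.0
gripper_force: 0.0
```

Emit:
arm_command --plan "1 0 0 0.0033 0 0 0;1 0 0 0.0033 0 0 0;1 0 0 0.0033 0 0 0;1 0 0 0.0033 0 0 0;1 0 0 0.0033 0 0 0;1 0 0 0.001 0 0 0;1 0 0 0 0 0 0"

```text
clock: 57.5
eef_pos: [0.4975, 0.1406, 0.054]
eef_rot: [[-1.0, -0.001, 0.001], [-0.001, 1.0, -0.001], [-0.001, -0.001, -1.0]]
force: [-2.1, -1.1, 7.8]
grip_width: -0.0002
gripper_force: 3.9
```

Emit:
arm_command --plan "1 0 0 -0.0175 0 0 0;1 0 0 -0.0134 0 0 0;1 0.0933 0 0 0 0 0;1 0.0933 0 0 0 0 0;1 0.0933 0 0 0 0 0;1 0 0 0.0134 0 0 0;1 0 0 0 0 0 0"

```text
clock: 58.2
eef_pos: [0.4131, 0.1408, 0.0582]
eef_rot: [[-1.0, -0.001, 0.0], [-0.001, 1.0, -0.0], [-0.0, -0.0, -1.0]]
force: [0.0, 0.2, -0.3]
grip_width: -0.0001
gripper_force: 0.0
```

Emit:
arm_command --plan "1 0 0 0.0033 0 0 0;1 0 0 0.0033 0 0 0;1 0 0 0.0033 0 0 0;1 0 0 0.0033 0 0 0;1 0 0 0.0033 0 0 0;1 0 0 0.001 0 0 0;1 0 0 0 0 0 0"

```text
clock: 58.9
eef_pos: [0.4139, 0.1408, 0.0539]
eef_rot: [[-1.0, -0.001, 0.001], [-0.001, 1.0, -0.0], [-0.001, -0.0, -1.0]]
force: [-2.3, -0.3, 9.6]
grip_width: -0.0002
gripper_force: 4.6
```

Corner 1 (−x,−y) gave way with almost no force. I'll press it again, deeper, to confirm.

Emit:
arm_command --plan "1 0 0 -0.0175 0 0 0;1 0 0 -0.0134 0 0 0;1 0 -0.0733 0 0 0 0;1 0 -0.0733 0 0 0 0;1 0 0 0.0134 0 0 0;1 0 0 0 0 0 0;1 0 0 0.0033 0 0 0;1 0 0 0.0033 0 0 0;1 0 0 0.0033 0 0 0;1 0 0 0.0033 0 0 0;1 0 0 0.0033 0 0 0;1 0 0 0 0 0 0"

```text
clock: 60.1
eef_pos: [0.4134, 0.0969, 0.0533]
eef_rot: [[-1.0, -0.001, -0.0], [-0.001, 1.0, -0.0], [0.0, -0.0, -1.0]]
force: [-0.0, 0.7, 0.0]
grip_width: -0.0002
gripper_force: 0.3
```

Emit:
arm_command --plan "1 0 0 0.0033 0 0 0;1 0 0 0.002 0 0 0;1 0 0 0 0 0 0"

```text
clock: 60.4
eef_pos: [0.4134, 0.0967, 0.0518]
eef_rot: [[-1.0, -0.001, 0.0], [-0.001, 1.0, -0.0], [-0.0, -0.0, -1.0]]
force: [-0.0, -0.3, 0.5]
grip_width: 0.0
gripper_force: 0.5
```

Emit:
arm_command --plan "1 0 0 0.0033 0 0 0;1 0 0 0.0017 0 0 0;1 0 0 0 0 0 0"

```text
clock: 60.7
eef_pos: [0.4135, 0.0967, 0.051]
eef_rot: [[-1.0, -0.001, 0.0], [-0.001, 1.0, -0.0], [-0.0, -0.0, -1.0]]
force: [-3.1, -1.2, 9.9]
grip_width: -0.0001
gripper_force: 5.0
```

Corner 1 dips 3 mm before going firm, so plate 3 rocks and goes in the red tray.

Emit:
arm_command --plan "1 0 0 -0.0512 0 0 0;-1 0 0 -0.0512 0 0 0;-1 0 0 -0.0512 0 0 0;-1 -0.0375 0.0178 0 0 0 0;-1 -0.0375 0.0178 0 0 0 0;-1 -0.0375 0.0178 0 0 0 0;-1 -0.0375 0.0178 0 0 0 0;-1 0 0 0.04 0 0 0;-1 0 0 0.04 0 0 0;-1 0 0 0.04 0 0 0;-1 0 0 0.04 0 0 0;-1 0 0 0.0285 0 0 0;-1 0 0 0 0 0 0;1 0 0 0 0 0 0;1 0 0 0 0 0 0;1 0 0 0 0 0 0;1 0 0 0 0 0 0;1 0 0 0 0 0 0"

```text
clock: 62.5
eef_pos: [0.4595, 0.1184, 0.0411]
eef_rot: [[-1.0, -0.001, 0.002], [-0.001, 1.0, 0.0], [-0.002, 0.0, -1.0]]
force: [-1.5, 0.0, 5.1]
grip_width: 0.0535
gripper_force: 94.6
```

```bash
python3 -c "
from m import *
s=env.state();x,y,z=s['eef_pos'];print(x,y,z,s['grip_width'],s['force'])
plan(1,(x,y,.09,180,2),(.523,.347,.09,181.6,8),(.523,.347,.02,181.6,4))
"
```

```text
0.4595109195274011 0.11842059839261553 0.04105985770275225 0.05352207843738342 [-1.48803275e+00  2.70148593e-05  5.06693114e+00]
14
1 -0.0002 0 -0.0816 0.0001 0.0006 0.0003;1 -0.0001 0 -0.0816 0.0001 0.0006 0.0003;1 -0.0265 0.0952 -0 -0 0 -0.0017;1 -0.0268 0.0951 -0 -0 0 -0.0017;1 -0.0271 0.0951 -0 -0 0 -0.0017;1 -0.0274 0.095 -0 -0 0 -0.0017;1 -0.0278 0.0949 -0 -0 0 -0.0017;1 -0.0281 0.0948 -0 -0 0 -0.0017;1 -0.0284 0.0947 -0 -0 0 -0.0017;1 -0.0288 0.0946 -0 -0 0 -0.0017;1 -0 -0 0.0583 0 0 0;1 -0 -0 0.0583 0 0 0;1 -0 -0 0.0583 0 0 0;1 -0 -0 0.0583 0 0 0
```

Emit:
arm_command --plan "1 0 0 -0.0816 0 0 0;1 0 0 -0.0816 0 0 0;1 -0.0265 0.0952 0 0 0 -0.0017;1 -0.0268 0.0951 0 0 0 -0.0017;1 -0.0271 0.0951 0 0 0 -0.0017;1 -0.0274 0.095 0 0 0 -0.0017;1 -0.0278 0.0949 0 0 0 -0.0017;1 -0.0281 0.0948 0 0 0 -0.0017;1 -0.0284 0.0947 0 0 0 -0.0017;1 -0.0288 0.0946 0 0 0 -0.0017;1 0 0 0.0583 0 0 0;1 0 0 0.0583 0 0 0;1 0 0 0.0583 0 0 0;1 0 0 0.05 0 0 0;1 0 0 0 0 0 0"

```text
clock: 64.0
eef_pos: [0.5198, 0.3459, 0.019]
eef_rot: [[-1.0, -0.028, -0.004], [-0.028, 1.0, -0.002], [0.004, -0.002, -1.0]]
force: [-0.0, -0.9, -1.3]
grip_width: 0.0532
gripper_force: 95.0
```

Emit:
arm_command --plan "1 0 0 0.0033 0 0 0;1 0 0 0.0033 0 0 0;1 0 0 0 0 0 0"

```text
clock: 64.3
eef_pos: [0.5225, 0.3473, 0.0204]
eef_rot: [[-1.0, -0.028, 0.002], [-0.028, 1.0, 0.001], [-0.002, 0.001, -1.0]]
force: [0.4, 0.1, -2.1]
grip_width: 0.0534
gripper_force: 95.0
```

Contact is expected near 0.016.

Emit:
arm_command --plan "1 0 0 0.0033 0 0 0;1 0 0 0.0033 0 0 0;1 0 0 0.0033 0 0 0;1 0 0 0 0 0 0;1 0 0 0 0 0 0"

```text
clock: 64.8
eef_pos: [0.5217, 0.3468, 0.0163]
eef_rot: [[-1.0, -0.028, -0.0], [-0.028, 1.0, -0.0], [0.0, -0.0, -1.0]]
force: [1.5, 0.2, -1.7]
grip_width: 0.0534
gripper_force: 95.0
```

Emit:
arm_command --plan "1 0 0 0.0033 0 0 0;1 0 0 0 0 0 0;1 0 0 0 0 0 0"

```text
clock: 65.1
eef_pos: [0.5218, 0.3469, 0.0161]
eef_rot: [[-1.0, -0.028, 0.0], [-0.028, 1.0, -0.0], [-0.0, -0.0, -1.0]]
force: [-2.4, -0.5, 5.6]
grip_width: 0.0534
gripper_force: 95.7
```

Emit:
arm_command --plan "-0.5 0 0 0 0 0 0;-0.5 0 0 0 0 0 0;-0.5 0 0 0 0 0 0;-0.5 0 0 0 0 0 0;-0.5 0 0 -0.04 0 0 0;-0.5 0 0 -0.1 0 0 0;-0.5 0 0 -0.15 0 0 0;-1 0 0 -0.15 0 0 0;-1 0 0 -0.15 0 0 0;-1 0.12 -0.08 0 0 0 0;-1 0.12 -0.08 0 0 0 0;-1 0.12 -0.08 0 0 0 0;-1 0 0 0 0 0 0"

```text
clock: 66.4
eef_pos: [0.4083, 0.2679, 0.1912]
eef_rot: [[-1.0, -0.028, -0.008], [-0.028, 1.0, -0.004], [0.008, -0.004, -1.0]]
force: [0.3, -0.4, -0.4]
grip_width: 0.0853
gripper_force: 0.0
```

Run:
```python
from h import *
f=optics.grab_frame("scene");g=optics.grab_frame("top");print(env.state()["clock"],env.state()["eef_pos"])
cv2.imwrite("pics/z.png",np.vstack([cv2.resize(g["image"][80:380,120:560],(700,477))[:300] if 0 else g["image"][90:340,:],f["image"][170:480-0][:310]]))
```

```text
66.5 [0.41489172 0.27137152 0.19311194]
```

View pics/z.png

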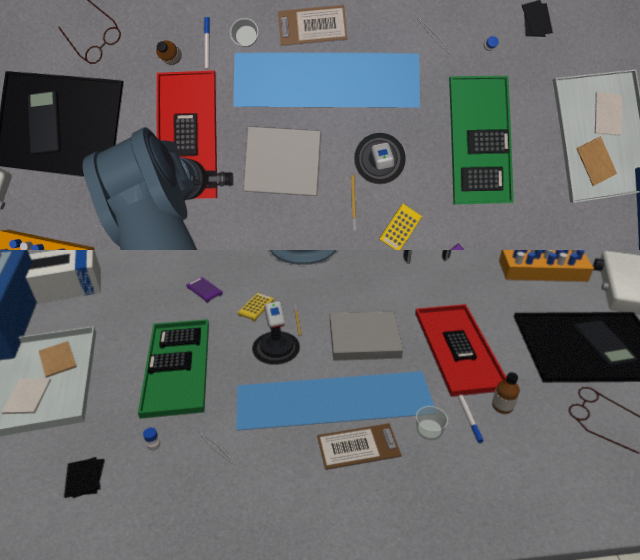

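The final picture shows two plates flat in the green tray at (488,141) and (482,179), and one in the red tray at (186,132). The reader stands on its pad at (380,158), and the bystanders have not moved.

```bash
python3 -c "
from plant import env
print(env.finish_job())"
```

```text
the job is handed in; nothing more can be done
None
```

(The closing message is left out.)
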